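# Gauge two bolts by thread pitch and tally them

## Task

Two of the three square-head bolts are threaded, one with a fine and one with a coarse pitch. Slide each along the bench against the notched gauge plate whose teeth match its thread, until the teeth are fully home in the thread, and let go of it. Then turn the tally selector two clicks clockwise from where it stands, one for each bolt, and leave everything else on the bench where it is.

Things in the scene. Friction and masses are not known exactly. Their poses are not given: they have to be found in the camera images.
- fine_mid (a point): Steel bolt lying flat, 104 mm long along its x: square head and square nut at the ends, both 30 x 30 mm, 14 mm thick (alike either way round; axis 15 mm above the table); between them 76 mm of shank, threaded, pitch 8 mm, 10 crests 24 mm in diameter, valleys 4.5 mm deep, a valley at the exact middle. Point: middle of the bolt, on its axis. 0.25 to 0.5 kg; grip it across the shank or push it.
- coarse_mid (a point): Steel bolt lying flat, 104 mm long along its x: square head and square nut at the ends, both 30 x 30 mm, 14 mm thick (alike either way round; axis 15 mm above the table); between them 76 mm of shank, threaded, pitch 12 mm, 6 crests 24 mm in diameter, valleys 4.5 mm deep, a valley at the exact middle. Point: middle of the bolt, on its axis. 0.25 to 0.5 kg; grip it across the shank or push it.
- fine_seat (a point): Fixed dark-steel gauge, 7 comb teeth 8 mm apart, 2.6 mm wide, 9-21 mm high, facing -x. Point: middle of a centred, fully seated bolt, 15 mm up, bolt along y. Tooth tips at x = +8 mm (one at y = 0) on a 56 mm wide tongue; foot block 80 mm wide, 28 high from x = +30. Also seats 8 mm aside. Wrong pitch stops 2-4 mm short. Clear table 70 mm in front (-x).
- coarse_seat (a point): Fixed dark-steel gauge, 5 comb teeth 12 mm apart, 4 mm wide, 9-21 mm high, facing -x. Point: middle of a centred, fully seated bolt, 15 mm up, bolt along y. Tooth tips at x = +8 mm (one at y = 0) on a 56 mm wide tongue; foot block 80 mm wide, 28 high from x = +30. Also seats 12 mm aside. Wrong pitch stops 2-4 mm short. Clear table 70 mm in front (-x).
- selector (a joint): Tally selector angle, rad: 0 at the start (first stop), growing clockwise seen from above. Detents at 0 to 4 clicks of 0.698 rad (40 degrees), the last an end stop; a spring pulls it into the nearest one when let go; about 0.2 N m carries it over a click.
- selector_grip (a point): Tally selector: fixed grey box 85 x 85 mm, 30 high, with a black knob turning on the vertical through this point, which is 61 mm up. Its grip is an upright bar 44 mm long (this frame's x), 12 thick (y), 38 to 72 mm above the table, over a disc 48 mm in diameter. White pointer line at the bar's -x end; five white dots mark the stops.
- plain_mid (a point): Steel bolt lying flat, 104 mm long along its x: square head and square nut at the ends, both 30 x 30 mm, 14 mm thick (alike either way round; axis 15 mm above the table); between them 76 mm of shank, smooth, without thread, 24 mm in diameter. Point: middle of the bolt, on its axis. 0.25 to 0.5 kg; grip it across the shank or push it. Leave alone.
- sleeve_a_mid (a point): Aluminium sleeve standing between the two gauge plates, 28 mm in diameter, 38 mm high; the point is its centre. Leave it alone.
- sleeve_b_mid (a point): Another such sleeve, standing to the robot's left of the bolts; the point is its centre. Leave it alone.
- spare_nut_mid (a point): Loose square nut 30 x 30 x 14 mm lying between the bolts and the gauges; the point is its centre. Leave it alone.
- threadlock_mid (a point): Red bottle 40 mm in diameter, 100 mm high, standing behind the gauges; the point is half-way up. Leave it alone.
- driver: Screwdriver with a green handle, 200 mm long, lying at the robot's right. Leave it alone.
- spanner: Spanner, 180 mm long, lying behind the gauges. Leave it alone.
Mind the look-alikes: they are no part of the job. Of the things that look like the part that bears selector, the largest one is meant.

How it is judged:
By the outcome, as a careful person would: the job done as asked, in the order asked, and still so for the second after the job is handed in, with the robot touching nothing.
It also fails if it takes over 72 s, if anything falls off the work surface, if the arm or the gripper's body presses on something with over 40 N, if the wrist force passes 120 N, or if a joint passes its speed limit or range.

## Robot

A 6-joint arm with a two-finger parallel gripper is mounted at the origin on the work surface. World frame = base frame: x ahead of the robot, y to its left, z up, the work surface at z = 0. Lengths are in m, angles in degrees, forces in N, time in s.
With the tool pointing down it reaches from about 0.4 to 0.825 m from the base axis. Payload 7 kg.
Tool frame: the origin (TCP) lies midway between the tips of the shut fingers; the grasp point (between the pads) lies 19 mm behind it; z points along the fingers, y is the line along which they close (so a half turn about z gives the same grasp; the last joint's range is limited). The gripper opens to 88 mm and grips with 3 to 60 N. Pads are 19 mm wide; open, the fingers measure 130 mm over their backs; the gripper's body (78 mm by 193 mm) begins 47 mm behind the grasp point.
Start: joints at [91.335, 20.546, 0.682, 0, -70.136, -16.507], TCP at [0.177, 0.651, 0.206] pointing down, gripper open.
Joint ranges: [-176.03, 176.03], [-82.01, 121.73], [-58.28, 71.71], [-173.87, 95.51], [-174.79, -0.11], [-173.66, 173.66]. Speed limits (degrees/s): [136.94, 136.94, 172.46, 180, 180, 180].

## Interface

Orientations are given as [roll, pitch, yaw] about the fixed x, y, z axes, in that order (R = Rz(yaw) Ry(pitch) Rx(roll)).
In Python, from plant import r, eyes, workorder gives the robot as it stands.
- The arm moves only by the tool step_arm, never from a script. Its argument "plan" is a list of rows, each a list of 5 numbers: the shift along the tool's x, y, z each as a share of 25 cm, from -1 to 1, then the turn about the tool's z as a share of 60 degrees, from -1 to 1, then the finger opening in mm, from 0 to 87.6. In form: [[x, y, z, turn, jaw], ...]. A call has 1 to 12 rows; each row is the pose to reach, as a shift and turn from the pose commanded when the call began, along the tool's axes at that moment; what a row does not reach only later rows make up. A row lasts 1/12 s, in which the tool goes at most 41.7 mm and 7.16 degrees, less where a joint would pass 70% of its speed; a pose out of reach is approached as far as the arm can. A call with a number of a shift or a turn outside -1 to 1 is refused whole. A call with a gripper value outside its range is refused whole. The fingers move at their own pace and stop on an object; "newtons" is the grip in N (left out, the last holds). Time passes only in rows, so rows that repeat a pose let the fingers close. It gives the time, the measured TCP pose, the force, the opening and the grip force at its end, in the units of the state.
- r.get_state(): the state, without advancing time (a new reading comes with each control period).
- eyes.capture(name): name is "scene" or "top" or "wrist"; returns the picture (384x512x3 uint8, red, green, blue); there is no depth.
- eyes.camera_model(name): a dict with "fov_y" (degrees; the focal length in pixels is half the picture's height over the tangent of half this angle, whatever the lens; pixels are square), "cx", "cy" (the principal point, pixels), "world_to_cam" (4x4, takes a point from world to camera coordinates); the wrist camera has in their place "hand_eye" (4x4, takes a point from camera to tool coordinates, whose origin is the TCP and whose axes are the flange's). Camera axes: x right, y up, looking along -z (the intrinsics and any distortion apply to the point x, -y, -z); pixel columns grow to the right and rows downward; lengths in m; the calibration is good to about 2 mm. The wrist camera is an equidistant fisheye: a pixel r from the principal point sees the ray r / f radians off the axis. A picture is of the moment at which its call begins: read the wrist's pose just before it. camera_model takes no time and is no camera call.
- workorder.close_job(): hands the job in; it is judged then, once.
The state is a dict: "time_s": time; "joints": joint angles; "qd": joint speeds; "joint_torque": joint torques, N m; "tcp_pos": TCP position; "eef_rot": TCP orientation; "contact_force": force on the tool from outside, world axes, zero at the start; "moment": the same for the moment, N m; "gripper_width": finger opening in m; "gripper_force": force on a finger pad.
Only numpy, scipy, OpenCV 4.12 (cv2) and the standard library are available. Lean on these libraries where they do the work, as an engineer would, in place of code of your own. Each camera call takes 0.05 s, during which the arm holds its last target. There are 200 camera calls.

## Working session

There is one attempt and no reset: what is moved stays moved. The work goes in short steps, Python scripts to look and compute and a tool call to move; the robot and the scene stay as the last step left them, time stands still between calls to the robot, and variables do not carry over. Pictures are saved under pics/ and viewed, at most 10 in all, crops included, and the job is handed in when it is done.

Besides the shell and the picture viewer there is one more tool, called after "Call:" as name(argument=value, ...) on one line, values as JSON. step_arm: Moves the arm, as the interface text tells. Its arguments: {"type":"object","properties":{"plan":{"type":"array"},"newtons":{"type":"number"}},"required":["plan"]}

```bash
mkdir -p pics; ls
python3 - <<'E'
from plant import r, eyes, workorder
import cv2,numpy as np
s=r.get_state()
for k in s: print(k,np.round(s[k],4))
for n in("scene","top","wrist"):
    im=eyes.capture(n); cv2.imwrite(f"pics/{n}0.png",im[:,:,::-1])
    print(n,{k:np.round(v,4).tolist() for k,v in eyes.camera_model(n).items()})
t=cv2.imread("pics/top0.png"); cv2.imwrite("pics/top0b.png",cv2.resize(t,(800,600),interpolation=cv2.INTER_CUBIC))
E
```

```text
pics
time_s 0.0
joints [ 9.13342e+01  2.05911e+01  6.31800e-01 -2.01000e-02 -7.01373e+01
 -1.65063e+01]
qd [ 0.0436  0.015  -0.0148 -0.0139 -0.0039 -0.008 ]
joint_torque [-3.00000e-04 -5.82728e+01  2.93063e+01  6.99720e+00  7.20000e-03
 -2.00000e-04]
tcp_pos [0.1766 0.6509 0.2054]
eef_rot [ 1.799021e+02 -9.300000e-03 -1.517900e+01]
contact_force [-0.3952 -1.0123 -0.4237]
moment [-0.0161  0.0306 -0.0064]
gripper_force 0.0
gripper_width 0.0877
scene {'fov_y': 44.5875, 'cx': 253.5151, 'cy': 189.8741, 'world_to_cam': [[-0.3507, 0.9365, -0.0012, 0.1937], [-0.7115, -0.2656, 0.6505, 0.3576], [0.6089, 0.229, 0.7595, -1.6333], [0.0, 0.0, 0.0, 1.0]]}
top {'fov_y': 46.8548, 'cx': 250.1624, 'cy': 197.6996, 'world_to_cam': [[-0.0185, -0.9998, 0.0023, 0.0156], [0.992, -0.0181, 0.1251, -0.5581], [-0.1251, 0.0046, 0.9921, -1.2908], [0.0, 0.0, 0.0, 1.0]]}
wrist {'fov_y': 65.7065, 'cx': 254.2893, 'cy': 192.3923, 'hand_eye': [[-0.0001, 0.9675, 0.2527, 0.0677], [1.0, 0.0004, -0.001, -0.0013], [-0.001, 0.2527, -0.9675, -0.1784], [0.0, 0.0, 0.0, 1.0]]}
```

View pics/top0b.png

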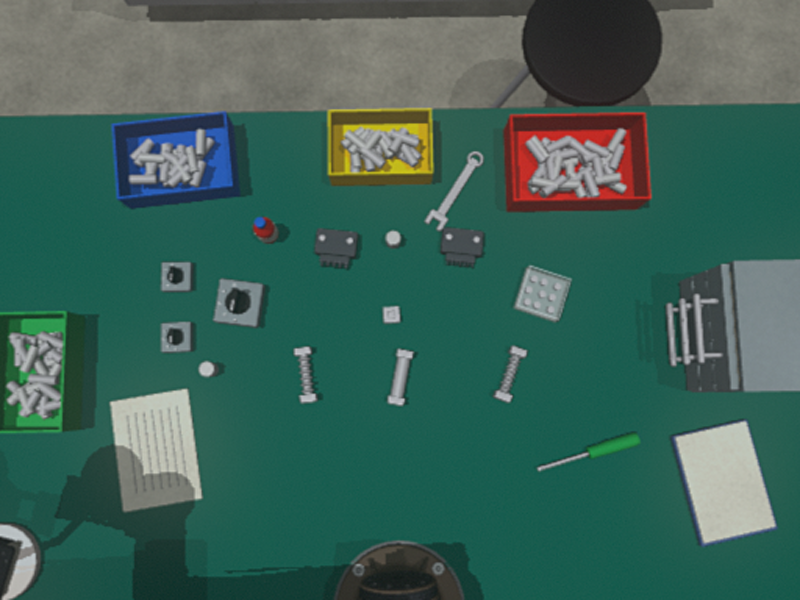

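View pics/scene0.png

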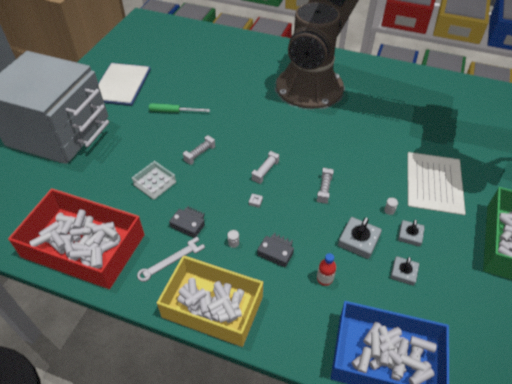

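Top view (800x600) shows a left threaded bolt at (306,375), the plain bolt at (400,377) and a right threaded bolt at (511,374). The gauges are at (336,247) and (462,246). There are three selectors: large at (239,302), small at (176,275) and (176,337). The large one is meant.

```bash
cat > h.py <<'E'
from plant import r, eyes, workorder
import numpy as np, cv2
from scipy.spatial.transform import Rotation as Ro
def pose():
    s=r.get_state(); T=np.eye(4); T[:3,:3]=Ro.from_euler('xyz',s['eef_rot'],degrees=True).as_matrix(); T[:3,3]=s['tcp_pos']; return T
def cam(name,T=None):
    m=eyes.camera_model(name); f=192/np.tan(np.radians(m['fov_y']/2))
    C=T@np.array(m['hand_eye']) if name=='wrist' else np.linalg.inv(np.array(m['world_to_cam']))
    return f,m['cx'],m['cy'],C
def ray(name,uv,z,T=None):
    f,cx,cy,C=cam(name,T); d=(np.atleast_2d(uv).astype(float)-[cx,cy])/f
    if name=='wrist':
        rr=np.linalg.norm(d,axis=1,keepdims=True)+1e-12; v=np.c_[d*np.sin(rr)/rr,np.cos(rr)]
    else: v=np.c_[d,np.ones(len(d))]
    v=(v*[1,-1,-1])@C[:3,:3].T
    return C[:3,3]+v*((z-C[2,3])/v[:,2])[:,None]
def proj(name,P,T=None):
    f,cx,cy,C=cam(name,T); p=(np.atleast_2d(P)-C[:3,3])@C[:3,:3]*[1,-1,-1]
    n=np.linalg.norm(p[:,:2],axis=1,keepdims=True)+1e-12
    k=np.arctan2(n,p[:,2:])/n if name=='wrist' else 1/p[:,2:]
    return p[:,:2]*k*f+[cx,cy]
def ortho(im,T,z,c,half=.07,px=4000,yaw=0):
    "rectified patch of the wrist picture on plane z; up=+x, left=+y; px per m"
    n=int(2*half*px); j,i=np.meshgrid(np.arange(n),np.arange(n))
    a=np.c_[(half-i.ravel()/px),(half-j.ravel()/px)]
    t=np.radians(yaw); a=a@np.array([[np.cos(t),np.sin(t)],[-np.sin(t),np.cos(t)]])
    P=np.c_[a+np.array(c)[:2],np.full(n*n,z)]
    m=proj('wrist',P,T).reshape(n,n,2).astype(np.float32)
    return cv2.remap(im,m[...,0],m[...,1],cv2.INTER_CUBIC)
def snap(name):
    T=pose(); im=eyes.capture('wrist')[:,:,::-1].copy(); cv2.imwrite(f'pics/{name}.png',im); np.save(f'pics/{name}.npy',T); return im,T
def shift(x,y,z,yaw=None):
    "tool-frame shares from the measured pose"
    T=pose(); d=T[:3,:3].T@(np.array([x,y,z])-T[:3,3]); 
    return np.round(d/.25,4)
E
python3 - <<'E'
from h import *
for n,u,v,z in [("boltL",306,375,.02),("plain",400,377,.02),("boltR",511,374,.02),("gaugeL",336,247,.025),("gaugeR",462,246,.025),("sel",239,300,.07),("slA",393,239,.03),("slB",207,369,.03),("nut",391,314,.01),("bottle",263,228,.09),("tray",543,293,.02),("sm1",176,275,.04),("sm2",176,337,.04)]:
    print(n,ray('top',[u/1.5625,v/1.5625],z).round(3)[0])
E
```

```text
boltL [0.436 0.17  0.02 ]
plain [ 0.429 -0.01   0.02 ]
boltR [ 0.43  -0.222  0.02 ]
gaugeL [0.683 0.11  0.025]
gaugeR [ 0.681 -0.136  0.025]
sel [0.576 0.289 0.07 ]
slA [ 0.696 -0.001  0.03 ]
slB [0.45  0.357 0.03 ]
nut [0.551 0.005 0.01 ]
bottle [0.708 0.241 0.09 ]
tray [ 0.586 -0.291  0.02 ]
sm1 [0.631 0.416 0.04 ]
sm2 [0.511 0.414 0.04 ]
```

Call:
step_arm(plan=[[0.78,0.79,0,0,87],[0.78,0.79,0,0,87],[0.78,0.79,0,0,87],[0.78,0.79,0,0,87],[0.78,0.79,0,0,87],[0.78,0.79,0,0,87],[0.78,0.79,0,0,87],[0.78,0.79,0,0,87]])

```text
time_s: 0.82
tcp_pos: [0.3145, 0.4055, 0.2067]
eef_rot: [180.0, 0.0, -15.3]
contact_force: [-0.5, 0.3, -1.0]
gripper_width: 0.0868
gripper_force: 0.0
```

Call:
step_arm(plan=[[0.78,0.79,0.12,-0.25,87],[0.78,0.79,0.12,-0.25,87],[0.78,0.79,0.12,-0.25,87],[0.78,0.79,0.12,-0.25,87],[0.78,0.79,0.12,-0.25,87],[0.78,0.79,0.12,-0.25,87],[0.78,0.79,0.12,-0.25,87],[0.78,0.79,0.12,-0.25,87],[0.78,0.79,0.12,-0.25,87]])

```text
time_s: 1.57
tcp_pos: [0.4501, 0.1666, 0.1759]
eef_rot: [180.0, 0.0, -0.4]
contact_force: [-1.1, 0.1, 0.2]
gripper_width: 0.0872
gripper_force: 0.0
```

Run:
```python
from h import *
im,T=snap('w1'); print(T.round(3), r.get_state()['joints'])
cv2.imwrite('pics/w1b.png',cv2.resize(im,(800,600),interpolation=cv2.INTER_CUBIC))
```

```text
[[ 1.    -0.007 -0.001  0.45 ]
 [-0.007 -1.    -0.001  0.167]
 [-0.001  0.001 -1.     0.176]
 [ 0.     0.     0.     1.   ]] [ 4.39813492e+01  3.32501135e+00 -2.56976083e+01 -5.40887620e-03
 -6.09959299e+01  4.57310332e+01]
```

View pics/w1b.png

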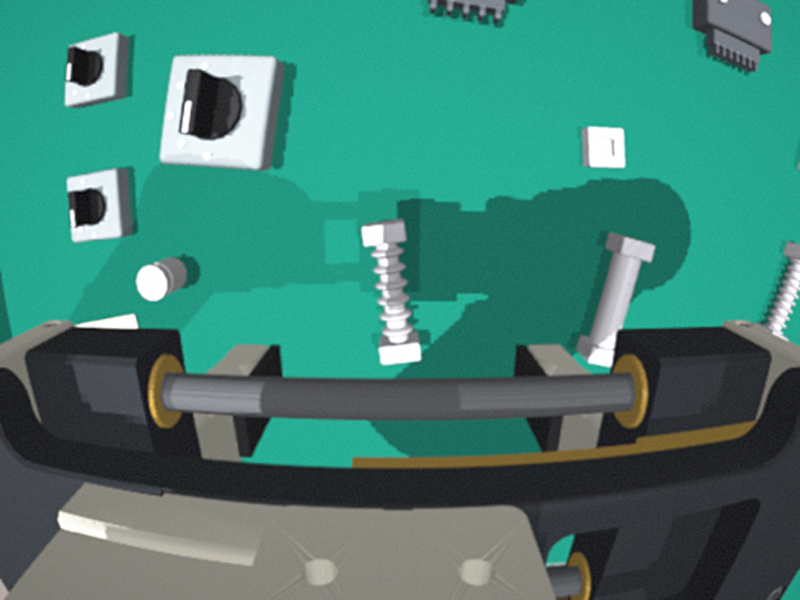

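The wrist view shows the left bolt at (391,292) with 6 crests, so it is the coarse one. The left gauge at (467,8) has 5 wide teeth (coarse) and the right gauge at (735,55) has 7 teeth (fine). The right bolt at (787,290) has the fine thread. The large selector is at (215,105).

```bash
cat >> h.py <<'E'
def bolt(im,T,guess,lo=135):
    hsv=cv2.cvtColor(im,cv2.COLOR_BGR2HSV); m=((hsv[...,1]<70)&(hsv[...,2]>lo)).astype(np.uint8)
    u=proj('wrist',[[*guess,.02]],T)[0]
    n,l,st,c=cv2.connectedComponentsWithStats(m); 
    k=min((k for k in range(1,n) if st[k,4]>300),key=lambda k:np.linalg.norm(c[k]-u))
    uv=np.argwhere(l==k)[:,::-1]
    P=ray('wrist',uv,.015,T)[:,:2]
    # midline by centroid: principal axis
    ctr,(w,h),a=cv2.minAreaRect((P*1000).astype(np.float32)); b=cv2.boxPoints((ctr,(w,h),a))/1000
    e=[b[1]-b[0],b[2]-b[1]]; d=max(e,key=np.linalg.norm); d=d/np.linalg.norm(d); d*=np.sign(d[0]+.3*d[1])
    A=ray('wrist',uv,.03,T)[:,:2]@d; B=ray('wrist',uv,0,T)[:,:2]@d
    q=np.array([-d[1],d[0]]); s=(P@q); 
    return dict(n=st[k,4],px=c[k],yaw=np.degrees(np.arctan2(d[1],d[0])),rect=np.array(ctr)/1000,size=(w,h),lo=A.min(),hi=B.max(),lat=(s.max()+s.min())/2, cxy=d*(A.min()+B.max())/2+q*(s.max()+s.min())/2)
E
python3 - <<'E'
from h import *
im=cv2.imread('pics/w1.png');T=np.load('pics/w1.npy')
print(bolt(im,T,(.436,.17)))
print(bolt(im,T,(.436,.17),110))
E
```

```text
{'n': np.int32(1665), 'px': array([250.08948949, 186.98378378]), 'yaw': np.float32(6.9723063), 'rect': array([0.43342224, 0.17191071]), 'size': (110.71345520019531, 32.43446731567383), 'lo': np.float64(0.4018718757868733), 'hi': np.float64(0.5051934373657618), 'lat': np.float64(0.11802646389172813), 'cxy': array([0.43585158, 0.1722078 ])}
{'n': np.int32(1852), 'px': array([250.60205184, 186.98272138]), 'yaw': np.float32(6.9723), 'rect': array([0.43400497, 0.17198198]), 'size': (111.88762664794922, 32.43446731567383), 'lo': np.float64(0.40187185869684383), 'hi': np.float64(0.506419504571258), 'lat': np.float64(0.11802650674677892), 'cxy': array([0.43646008, 0.17228221])}
```

Call:
step_arm(plan=[[-0.056,-0.022,0.1,-0.12,60],[-0.056,-0.022,0.25,-0.12,60],[-0.056,-0.022,0.4,-0.12,60],[-0.056,-0.022,0.55,-0.12,60],[-0.056,-0.022,0.64,-0.12,60],[-0.056,-0.022,0.675,-0.12,60],[-0.056,-0.022,0.675,-0.12,60],[-0.056,-0.022,0.675,-0.12,10],[-0.056,-0.022,0.675,-0.12,10],[-0.056,-0.022,0.675,-0.12,10],[-0.056,-0.022,0.675,-0.12,10],[-0.056,-0.022,0.675,-0.12,10]], newtons=40)

```text
time_s: 2.62
tcp_pos: [0.4363, 0.1742, 0.0087]
eef_rot: [-179.9, -0.1, 7.0]
contact_force: [0.2, 0.4, 0.6]
gripper_width: 0.0323
gripper_force: 0.0
```

Call:
step_arm(plan=[[0,0,0,0,10],[0,0,0,0,10],[0,0,-0.1,0,10],[0,0,-0.2,0,10],[0,0,-0.2,0,10]])

```text
time_s: 3.03
tcp_pos: [0.438, 0.1753, 0.0615]
eef_rot: [-179.8, -0.3, 7.1]
contact_force: [1.3, 1.6, 0.3]
gripper_width: 0.0102
gripper_force: 0.0
```

Run:
```python
from h import *
im,T=snap('w2'); s=r.get_state(); print(T.round(3), s['contact_force'],s['gripper_width'],s['gripper_force'])
a=cv2.resize(im,(640,480)); o=cv2.resize(ortho(im,T,.02,(.45,.17),.08,2000),(320,320))
t=eyes.capture('top')[:,:,::-1]; c=cv2.resize(t[200:270,150:270],None,fx=4,fy=4)
cv2.imwrite('pics/w2b.png',np.vstack([a[:300],np.pad(c,((0,0),(0,160),(0,0)))]))
```

```text
[[ 0.992  0.123  0.005  0.438]
 [ 0.123 -0.992  0.004  0.175]
 [ 0.005 -0.003 -1.     0.062]
 [ 0.     0.     0.     1.   ]] [ 0.40589826 -0.10848356 -0.86991411] 0.010288793511546311 0.0
```

View pics/w2b.png

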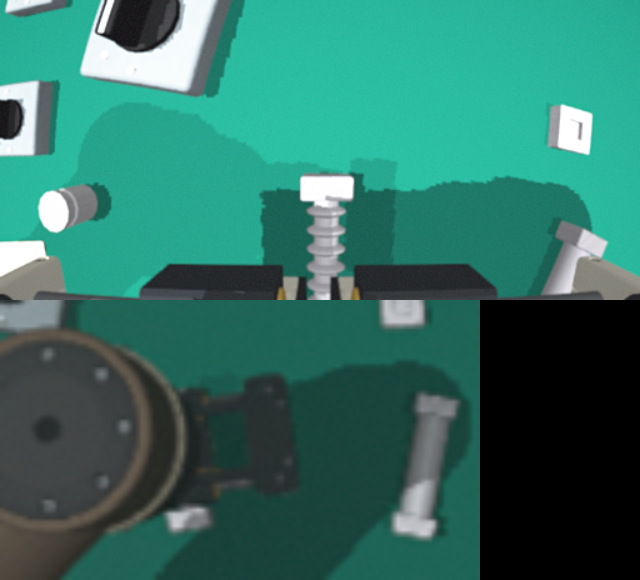

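The bolt still lies between the fingers, so I lifted before they closed. I'll retry.

Call:
step_arm(plan=[[0,0,0,0,60],[0,0,0,0,60],[0,0,0,0,60],[0,0,0,0,60],[0,0,0,0,60],[0,0,0.1,0,60],[0,0,0.2,0,60],[0,0,0.205,0,60]])

```text
time_s: 3.8
tcp_pos: [0.4335, 0.1718, 0.003]
eef_rot: [179.8, 0.3, 7.0]
contact_force: [-1.3, -0.2, -0.2]
gripper_width: 0.0569
gripper_force: 0.0
```

Call:
step_arm(plan=[[0,0,0,0,10],[0,0,0,0,10],[0,0,0,0,10],[0,0,0,0,10],[0,0,0,0,10],[0,0,0,0,10],[0,0,0,0,10],[0,0,0,0,10],[0,0,0,0,10],[0,0,0,0,10]], newtons=40)

```text
time_s: 4.63
tcp_pos: [0.4357, 0.1735, 0.0064]
eef_rot: [180.0, 0.0, 7.0]
contact_force: [0.9, -1.6, 1.8]
gripper_width: 0.0104
gripper_force: 0.8
```

Run:
```python
from h import *
im,T=snap('w3')
u=proj('scene',[T[:3,3]])[0].astype(int); print(u)
t=eyes.capture('scene')[:,:,::-1]; c=cv2.resize(t[u[1]-50:u[1]+40,u[0]-60:u[0]+60],None,fx=5,fy=5,interpolation=cv2.INTER_CUBIC)
a=im[100:300,170:340]; a=cv2.resize(a,None,fx=1.17,fy=1.17)
cv2.imwrite('pics/w3b.png',np.hstack([c,np.pad(a,((0,450-a.shape[0]),(0,0),(0,0)))]))
```

```text
[325 187]
```

View pics/w3b.png

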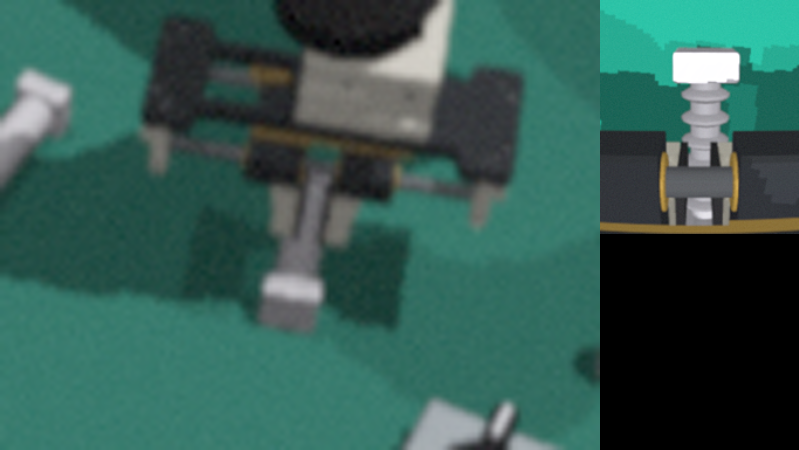

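Call:
step_arm(plan=[[0,0,0,0,0],[0,0,0,0,0],[0,0,0,0,0],[0,0,0,0,0],[0,0,0,0,0],[0,0,0,0,0]], newtons=40)

```text
time_s: 5.23
tcp_pos: [0.4358, 0.1729, 0.0069]
eef_rot: [179.9, 0.0, 7.0]
contact_force: [0.7, -6.4, 11.3]
gripper_width: 0.0002
gripper_force: 4.9
```

Run:
```python
from h import *
im,T=snap('w4'); s=r.get_state(); print(s['gripper_width'],s['gripper_force'],s['contact_force'])
a=im[100:300,170:340]; b=cv2.imread('pics/w3.png')[100:300,170:340]
t=eyes.capture('scene')[:,:,::-1]; c=t[137:237,275:375]
cv2.imwrite('pics/w4b.png',np.hstack([cv2.resize(x,(260,300),interpolation=cv2.INTER_CUBIC) for x in (b,a,c)]))
```

```text
0.0008111617140781385 4.939954170004057 [ 0.60076392 -5.76373959  9.53768592]
```

View pics/w4b.png

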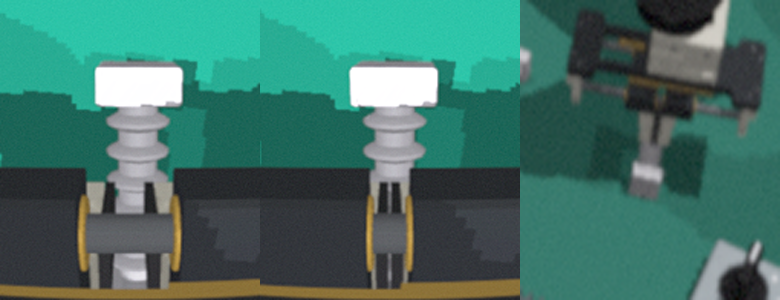

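The fingers shut completely with only about 5 N, so the shank grip isn't holding. I'll open, rise, re-measure, and grip the square head instead.

Call:
step_arm(plan=[[0,0,0,0,60],[0,0,0,0,60],[0,0,0,0,60],[0,0,0,0,60],[0,0,0,0,60],[0,0,0,0,60],[0,0,0,0,60],[0.1,0,-0.15,0,60],[0.1,0,-0.4,0,60],[0.1,0,-0.6,0,60],[0.1,0,-0.6,0,60],[0.1,0,-0.6,0,60]])

```text
time_s: 6.33
tcp_pos: [0.464, 0.1789, 0.1634]
eef_rot: [-179.7, -0.6, 7.1]
contact_force: [0.3, 0.8, 0.7]
gripper_width: 0.0596
gripper_force: 0.0
```

Run:
```python
from h import *
im,T=snap('w5'); print(T.round(3))
print(bolt(im,T,(.436,.172)),bolt(im,T,(.436,.172),110))
cv2.imwrite('pics/w5b.png',np.hstack([cv2.resize(im,(640,480))[:400],cv2.resize(ortho(im,T,.03,(.436,.172),.07,1000),(150,400))]))
```

```text
[[ 0.992  0.123  0.009  0.464]
 [ 0.123 -0.992  0.006  0.179]
 [ 0.01  -0.005 -1.     0.163]
 [ 0.     0.     0.     1.   ]]
{'n': np.int32(1544), 'px': array([259.15738342, 198.90803109]), 'yaw': np.float32(7.0926747), 'rect': array([0.43742719, 0.17157741]), 'size': (99.46249389648438, 31.110387802124023), 'lo': np.float64(0.4121038012343425), 'hi': np.float64(0.5029833922323441), 'lat': np.float64(0.11625329527136735), 'cxy': array([0.43968801, 0.17185871])} {'n': np.int32(1768), 'px': array([259.44570136, 198.44852941]), 'yaw': np.float32(6.659145), 'rect': array([0.43848767, 0.17127675]), 'size': (104.30278015136719, 31.200162887573242), 'lo': np.float64(0.4098721387920305), 'hi': np.float64(0.5056884405192534), 'lat': np.float64(0.11927310759020018), 'cxy': array([0.4408607, 0.1715538])}
```

Call:
step_arm(plan=[[0.08,0.006,0.1,0,60],[0.08,0.006,0.25,0,60],[0.08,0.006,0.4,0,60],[0.08,0.006,0.5,0,60],[0.08,0.006,0.59,0,60],[0.08,0.006,0.6,0,60],[0.08,0.006,0.6,0,40],[0.08,0.006,0.6,0,10],[0.08,0.006,0.6,0,10],[0.08,0.006,0.6,0,10],[0.08,0.006,0.6,0,10],[0.08,0.006,0.6,0,10]], newtons=40)

```text
time_s: 7.38
tcp_pos: [0.4812, 0.178, 0.0075]
eef_rot: [-179.9, -0.1, 7.0]
contact_force: [-0.6, 0.4, 5.0]
gripper_width: 0.0279
gripper_force: 40.0
```

Call:
step_arm(plan=[[0,0,0,0,10],[0,0,0,0,10],[0,0,0,0,10],[0,0,0,0,10],[0,0,0,0,10]])

```text
time_s: 7.8
tcp_pos: [0.4812, 0.178, 0.0075]
eef_rot: [-180.0, -0.1, 7.0]
contact_force: [-0.9, -1.7, 8.0]
gripper_width: 0.0277
gripper_force: 40.0
```

Run:
```python
from h import *
t=cv2.imread('pics/top0.png'); g=t.max(2)
for n,(u,v) in dict(L=(215,158),R=(296,158)).items():
    sub=t[v-16:v+16,u-18:u+18].astype(int)
    m=((sub.max(2)-sub.min(2))<25)&(sub.max(2)<110)
    k,l,st,c=cv2.connectedComponentsWithStats(m.astype(np.uint8)); b=1+st[1:,4].argmax()
    uv=np.argwhere(l==b)[:,::-1]+[u-18,v-16]
    P=ray('top',uv,.028)[:,:2]*1000; P2=ray('top',uv,.018)[:,:2]*1000
    blk=P[P[:,0]>np.percentile(P[:,0],45)].astype(np.float32)
    print(n,len(uv),'x',P.min(0),P.max(0),'lowz',P2.min(0),cv2.minAreaRect(blk))
print(ray('top',np.array([[336,266],[460,265],[321,262],[351,262]])/1.5625,.021))
```

```text
L 531 x [642.36759019  67.14446625] [720.80534079 152.57600541] lowz [644.25702777  67.56586422] ((696.1473999023438, 109.36192321777344), (81.8537368774414, 41.78098678588867), 82.83065795898438)
R 545 x [ 641.00093619 -176.97295541] [722.66537633 -88.65320335] lowz [ 642.88003924 -178.39755382] ((700.2901611328125, -132.64517211914062), (88.44660186767578, 43.60618209838867), 88.966552734375)
[[ 0.64637105  0.11071996  0.021     ]
 [ 0.64397437 -0.13118992  0.021     ]
 [ 0.65483106  0.13991532  0.021     ]
 [ 0.65377226  0.08138496  0.021     ]]
```

Call:
step_arm(plan=[[0.02,0.01,-0.004,-0.08,10],[0.05,0.02,-0.004,-0.18,10],[0.08,0.03,-0.004,-0.28,10],[0.11,0.04,-0.004,-0.38,10],[0.14,0.05,-0.004,-0.48,10],[0.17,0.06,-0.004,-0.58,10],[0.2,0.07,-0.004,-0.68,10],[0.23,0.08,-0.004,-0.78,10],[0.26,0.09,-0.004,-0.88,10],[0.3,0.11,-0.004,-0.96,10],[0.34,0.13,-0.004,-1,10],[0.38,0.14,-0.004,-1,10]], newtons=55)

```text
time_s: 8.8
tcp_pos: [0.5788, 0.1541, 0.0076]
eef_rot: [-179.9, 0.0, 67.1]
contact_force: [-4.2, 0.4, 4.4]
gripper_width: 0.0265
gripper_force: 55.0
```

Call:
step_arm(plan=[[0,0,0,-0.1,10],[0,0,0,-0.2,10],[0,0,0,-0.3,10],[0,0,0,-0.38,10],[0,0,0,-0.38,10],[0,0,0,-0.38,10]])

```text
time_s: 9.3
tcp_pos: [0.5794, 0.1547, 0.0076]
eef_rot: [180.0, -0.0, 89.6]
contact_force: [-1.1, 0.5, 1.8]
gripper_width: 0.0268
gripper_force: 55.0
```

Run:
```python
from h import *
im,T=snap('w6'); print(T.round(3))
cv2.imwrite('pics/w6b.png',cv2.resize(im,(640,480)))
```

```text
[[ 0.007  1.     0.     0.579]
 [ 1.    -0.007  0.     0.155]
 [ 0.     0.    -1.     0.008]
 [ 0.     0.     0.     1.   ]]
```

View pics/w6b.png

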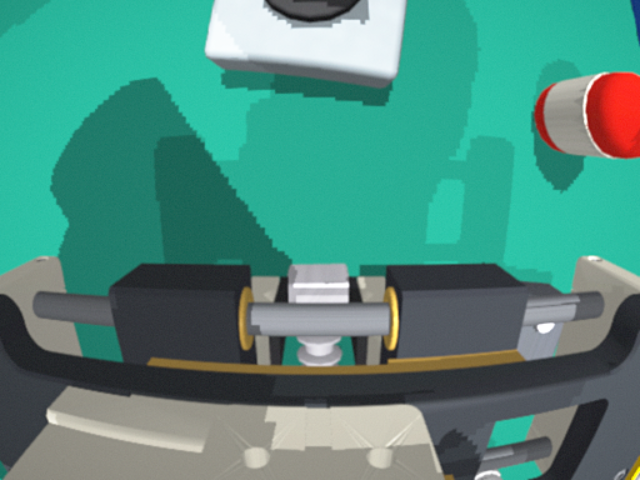

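Call:
step_arm(plan=[[0,0,0,0,60],[0,0,0,0,60],[0,0,0,0,60],[0,0,0,0,60],[0,0,0,0,60],[0,0,-0.1,0,60],[0,0,-0.25,0,60],[-0.1,-0.1,-0.4,0.1,60],[-0.18,-0.196,-0.65,0.3,60],[-0.18,-0.196,-0.65,0.5,60],[-0.18,-0.196,-0.65,0.6,60],[-0.18,-0.196,-0.65,0.7,60]])

```text
time_s: 10.35
tcp_pos: [0.5307, 0.1099, 0.173]
eef_rot: [179.9, -0.3, 54.8]
contact_force: [0.1, 0.6, -1.1]
gripper_width: 0.06
gripper_force: 0.0
```

Call:
step_arm(plan=[[0,0,0,0.1,60],[0,0,0,0.2,60],[0,0,0,0.3,60],[0,0,0,0.4,60],[0,0,0,0.5,60],[0,0,0,0.6,60],[0,0,0,0.7,60],[0,0,0,0.8,60],[0,0,0,0.8,60],[0,0,0,0.8,60]])

```text
time_s: 11.18
tcp_pos: [0.5299, 0.1098, 0.1699]
eef_rot: [-180.0, -0.0, 7.4]
contact_force: [0.6, -0.5, 0.3]
gripper_width: 0.0598
gripper_force: 0.0
```

Run:
```python
from h import *
im,T=snap('w7'); print(T.round(3))
o=ortho(im,T,.024,(.615,.11),.07,4000); cv2.imwrite('pics/w7o.png',o); print(o.shape)
```

```text
[[ 0.992  0.128  0.     0.53 ]
 [ 0.128 -0.992  0.     0.11 ]
 [ 0.    -0.    -1.     0.17 ]
 [ 0.     0.     0.     1.   ]]
(560, 560, 3)
```

View pics/w7o.png

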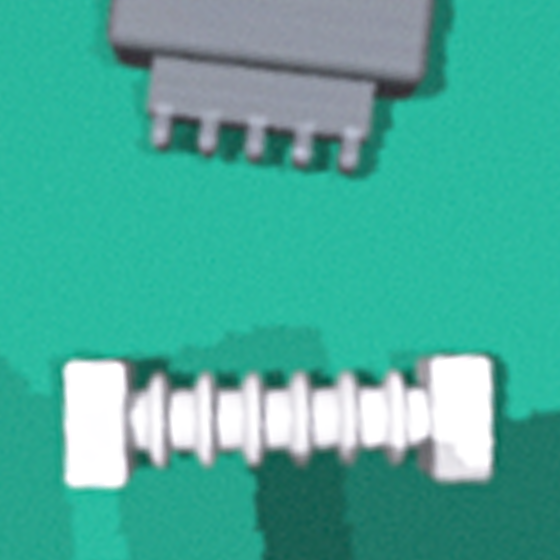

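The rectified patch (4 px/mm) shows the coarse gauge's tooth tips running from (161,142) to (349,167), so it is yawed about −7°. The bolt's heads are at (97,424) and (462,418), which puts it about 14 mm off-centre sideways. I'll regrip the head, align and centre it in front of the teeth, then push.

Call:
step_arm(plan=[[0.22,-0.153,0,-0.1,60],[0.22,-0.153,0,-0.2,60],[0.22,-0.153,0,-0.3,60],[0.22,-0.153,0,-0.4,60],[0.22,-0.153,0.1,-0.5,60],[0.22,-0.153,0.2,-0.6,60],[0.22,-0.153,0.3,-0.7,60],[0.22,-0.153,0.3,-0.8,60],[0.22,-0.153,0.3,-0.9,60],[0.22,-0.153,0.35,-1,60],[0.22,-0.153,0.35,-1,60]])

```text
time_s: 12.15
tcp_pos: [0.5787, 0.1541, 0.0804]
eef_rot: [-179.9, 0.1, 67.6]
contact_force: [-0.4, -0.7, -0.8]
gripper_width: 0.06
gripper_force: 0.0
```

Call:
step_arm(plan=[[0,0,0,-0.1,60],[0,0,0,-0.2,60],[0,0,0,-0.3,60],[0,0,0.1,-0.377,60],[0,0,0.2,-0.377,60],[0,0,0.3,-0.377,60],[0,0,0.302,-0.377,40],[0,0,0.302,-0.377,40],[0,0,0.302,-0.377,10],[0,0,0.302,-0.377,10],[0,0,0.302,-0.377,10],[0,0,0.302,-0.377,10]], newtons=50)

```text
time_s: 13.15
tcp_pos: [0.5805, 0.1551, 0.0084]
eef_rot: [179.9, -0.1, 89.8]
contact_force: [-2.3, 0.2, 4.4]
gripper_width: 0.0268
gripper_force: 50.0
```

Call:
step_arm(plan=[[0,0,0,0,10],[0,0,0,0,10],[0,0,-0.003,0,10]])

```text
time_s: 13.4
tcp_pos: [0.5844, 0.1561, 0.0123]
eef_rot: [179.5, -0.2, 89.9]
contact_force: [3.9, -2.0, 16.8]
gripper_width: 0.012
gripper_force: 41.7
```

Call:
step_arm(plan=[[0,0,0,0,60],[0,0,0,0,60],[0,0,0,0,60],[0,0,0,0,60],[0,0,0,0,60],[0,0,0,0,60],[0,0,-0.1,0,60],[-0.1,-0.1,-0.4,0.1,60],[-0.18,-0.196,-0.65,0.3,60],[-0.18,-0.196,-0.65,0.5,60],[-0.18,-0.196,-0.65,0.6,60],[-0.18,-0.196,-0.65,0.7,60]])

```text
time_s: 14.4
tcp_pos: [0.5321, 0.1096, 0.1772]
eef_rot: [179.7, -0.5, 54.8]
contact_force: [1.3, 0.3, 0.5]
gripper_width: 0.0596
gripper_force: 0.0
```

Call:
step_arm(plan=[[0,0,0,0.1,60],[0,0,0,0.2,60],[0,0,0,0.3,60],[0,0,0,0.4,60],[0,0,0,0.5,60],[0,0,0,0.6,60],[0,0,0,0.7,60],[0,0,0,0.8,60],[0,0,0,0.9,60],[0,0,0,1,60],[0,0,0,1,60]])

```text
time_s: 15.32
tcp_pos: [0.5306, 0.1097, 0.1706]
eef_rot: [-180.0, -0.0, -5.1]
contact_force: [-0.3, 1.2, -0.2]
gripper_width: 0.0601
gripper_force: 0.0
```

Run:
```python
from h import *
im,T=snap('w8'); print(T.round(3))
o=ortho(im,T,.024,(.615,.11),.07,4000); cv2.imwrite('pics/w8o.png',o)
def comps(o):
    hsv=cv2.cvtColor(o,cv2.COLOR_BGR2HSV); m=((hsv[...,1]<60)&(hsv[...,2]>190)).astype(np.uint8)
    n,l,st,c=cv2.connectedComponentsWithStats(m)
    for k in range(1,n):
        if st[k,4]>2000: print(st[k],c[k].round(1),cv2.minAreaRect(np.argwhere(l==k)[:,::-1].astype(np.float32)))
comps(cv2.imread('pics/w7o.png')); comps(o)
```

```text
[[ 0.996 -0.089  0.001  0.531]
 [-0.089 -0.996  0.     0.11 ]
 [ 0.001 -0.    -1.     0.171]
 [ 0.     0.     0.     1.   ]]
[  216   355   277   124 19511] [374.1 415.8] ((353.7894287109375, 418.28814697265625), (122.93001556396484, 275.5970153808594), 89.01223754882812)
[  64  360   63  128 7568] [ 94.8 423.6] ((94.71033477783203, 423.5090026855469), (127.48040008544922, 61.60966110229492), 89.34893798828125)
[ 169  377   44   86 2630] [192.3 419.4] ((190.5, 419.5), (85.0, 43.0), 90.0)
[ 429  363   63  123 6773] [461.  422.3] ((460.0, 424.0), (122.0, 62.0), 90.0)
[  64  364  101  128 9702] [106.3 426.3] ((114.0, 427.5), (127.0, 100.0), 90.0)
[ 168  381   46   86 2638] [193.1 423.8] ((190.09640502929688, 423.0304870605469), (44.288475036621094, 85.07829284667969), 1.5911403894424438)
```

Call:
step_arm(plan=[[0.177,-0.198,0,-0.1,60],[0.177,-0.198,0,-0.2,60],[0.177,-0.198,0,-0.3,60],[0.177,-0.198,0,-0.4,60],[0.177,-0.198,0.1,-0.5,60],[0.177,-0.198,0.2,-0.6,60],[0.177,-0.198,0.3,-0.7,60],[0.177,-0.198,0.3,-0.8,60],[0.177,-0.198,0.3,-0.9,60],[0.177,-0.198,0.35,-1,60]])

```text
time_s: 16.2
tcp_pos: [0.5803, 0.1558, 0.0842]
eef_rot: [179.9, -0.1, 55.7]
contact_force: [0.5, 0.5, 1.1]
gripper_width: 0.0601
gripper_force: 0.0
```

Call:
step_arm(plan=[[0,0,0,-0.1,60],[0,0,0,-0.2,60],[0,0,0,-0.3,60],[0,0,0,-0.4,60],[0,0,0,-0.5,60],[0,0,0.1,-0.585,50],[0,0,0.2,-0.585,40],[0,0,0.3,-0.585,40],[0,0,0.322,-0.585,40],[0,0,0.322,-0.585,40],[0,0,0.322,-0.585,40]])

```text
time_s: 17.12
tcp_pos: [0.5794, 0.1555, 0.0028]
eef_rot: [180.0, 0.0, 90.4]
contact_force: [-0.1, 0.3, 0.7]
gripper_width: 0.0405
gripper_force: 0.0
```

Call:
step_arm(plan=[[0,0,0,0,20],[0,0,0,0,20],[0,0,0,0,20],[0,0,0,0,20],[0,0,0,0,20]], newtons=30)

```text
time_s: 17.53
tcp_pos: [0.5797, 0.1558, 0.0036]
eef_rot: [179.9, -0.1, 90.3]
contact_force: [-1.4, 0.7, 6.5]
gripper_width: 0.0293
gripper_force: 30.0
```

Call:
step_arm(plan=[[0,0.02,0,0.02,20],[0.005,0.05,0,0.05,20],[0.015,0.09,0,0.09,20],[0.025,0.13,0,0.125,20],[0.032,0.17,0,0.125,20],[0.032,0.19,0,0.125,20],[0.032,0.2,0,0.125,20],[0.032,0.2,0,0.125,20]])

```text
time_s: 18.2
tcp_pos: [0.6292, 0.1629, 0.0036]
eef_rot: [180.0, 0.0, 82.8]
contact_force: [-3.6, -3.0, 9.3]
gripper_width: 0.0289
gripper_force: 30.0
```

Call:
step_arm(plan=[[0,0,0,0,50],[0,0,0,0,50],[0,0,0,0,50],[0,0,0,0,50],[0,0,-0.1,0,50],[0,-0.1,-0.25,0,50],[-0.18,-0.3,-0.4,0.1,50],[-0.18,-0.4,-0.67,0.3,60],[-0.18,-0.4,-0.67,0.5,60],[-0.18,-0.4,-0.67,0.6,60],[-0.18,-0.4,-0.67,0.7,60]])

```text
time_s: 19.12
tcp_pos: [0.5244, 0.132, 0.175]
eef_rot: [179.9, -0.4, 47.8]
contact_force: [1.4, 0.6, -0.5]
gripper_width: 0.0598
gripper_force: 0.0
```

Call:
step_arm(plan=[[0,0,0,0.1,60],[0,0,0,0.2,60],[0,0,0,0.3,60],[0,0,0,0.4,60],[0,0,0,0.5,60],[0,0,0,0.6,60],[0,0,0,0.7,60],[0,0,0,0.8,60],[0,0,0,0.9,60],[0,0,0,0.92,60],[0,0,0,0.92,60]])

```text
time_s: 20.03
tcp_pos: [0.5239, 0.1316, 0.1696]
eef_rot: [-180.0, -0.0, -7.0]
contact_force: [-0.2, 0.4, -0.9]
gripper_width: 0.0598
gripper_force: 0.0
```

Run:
```python
from h import *
im,T=snap('w9'); print(T.round(3))
o=ortho(im,T,.024,(.63,.115),.07,4000,-7.2); cv2.imwrite('pics/w9o.png',o)
```

```text
[[ 0.993 -0.122  0.     0.524]
 [-0.122 -0.993  0.     0.132]
 [ 0.    -0.    -1.     0.17 ]
 [ 0.     0.     0.     1.   ]]
```

View pics/w9o.png

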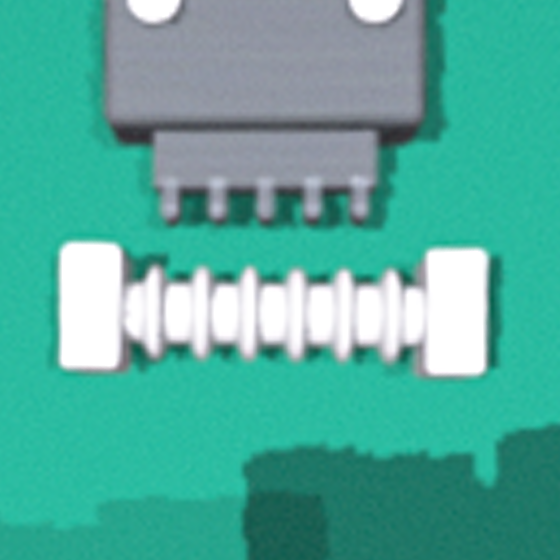

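Tooth columns are 171…359 (centre 265) and the bolt valleys are centred at column 272, so the bolt must move 1.7 mm left. It is about 15 mm from home and well aligned. I'll push on both heads with the two open fingers, slightly diagonally.

Call:
step_arm(plan=[[0.261,0.004,0.05,0,62],[0.261,0.004,0.2,0,62],[0.261,0.004,0.35,0,62],[0.261,0.004,0.5,0,62],[0.261,0.004,0.63,0,62],[0.261,0.004,0.654,0,62],[0.261,0.004,0.654,0,62],[0.261,0.004,0.654,0,62]])

```text
time_s: 20.75
tcp_pos: [0.5896, 0.1229, 0.0074]
eef_rot: [-180.0, -0.1, -7.0]
contact_force: [0.6, 0.6, 0.6]
gripper_width: 0.0619
gripper_force: 0.0
```

Call:
step_arm(plan=[[0.02,0,0,0,62],[0.036,0,0,0,62],[0.046,-0.001,0,0,62],[0.056,-0.002,0,0,62],[0.066,-0.004,0,0,62],[0.074,-0.006,0,0,62],[0.08,-0.007,0,0,62],[0.08,-0.007,0,0,62]])

```text
time_s: 21.42
tcp_pos: [0.6079, 0.1213, 0.008]
eef_rot: [180.0, 0.1, -7.1]
contact_force: [-9.6, -1.3, 12.3]
gripper_width: 0.062
gripper_force: 7.8
```

Call:
step_arm(plan=[[0.008,-0.001,0,0,62],[0.016,-0.001,0,0,62],[0.016,-0.001,0,0,62]])

```text
time_s: 21.67
tcp_pos: [0.6121, 0.1212, 0.0081]
eef_rot: [180.0, 0.0, -7.1]
contact_force: [-8.5, -0.3, 11.9]
gripper_width: 0.0622
gripper_force: 7.3
```

Call:
step_arm(plan=[[0.006,0,0,0,62],[0.012,0,0,0,62],[0.012,0,0,0,62]])

```text
time_s: 21.92
tcp_pos: [0.615, 0.1209, 0.008]
eef_rot: [180.0, 0.0, -7.1]
contact_force: [-10.0, 0.2, 11.1]
gripper_width: 0.062
gripper_force: 7.3
```

Run:
```python
from h import *
im,T=snap('w10'); print(T.round(4)); s=r.get_state(); print(s['contact_force'],s['moment'])
o=ortho(im,T,.024,(.63,.115),.07,4000,-7.2); cv2.imwrite('pics/w10o.png',np.hstack([cv2.resize(o,(420,420)),cv2.resize(im,(360,420))]))
```

```text
[[ 9.924e-01 -1.234e-01 -6.000e-04  6.150e-01]
 [-1.234e-01 -9.924e-01 -0.000e+00  1.209e-01]
 [-6.000e-04  1.000e-04 -1.000e+00  8.000e-03]
 [ 0.000e+00  0.000e+00  0.000e+00  1.000e+00]]
[-8.24448829  0.23096607 12.48728625] [8.87550305e-02 3.13407702e+00 8.33374030e-05]
```

View pics/w10o.png

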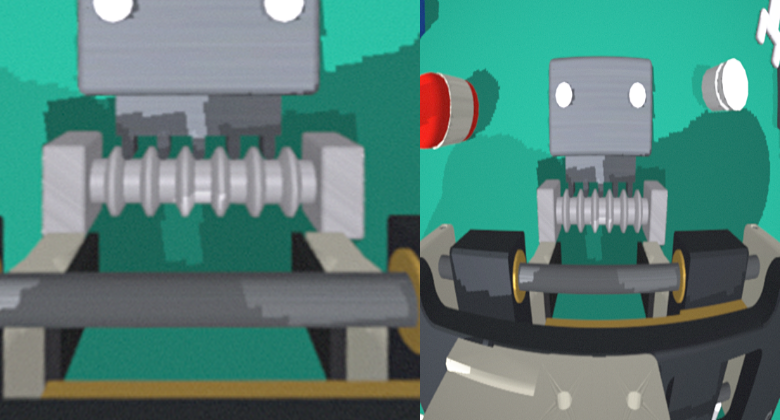

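The wrist view shows both fingers behind the heads, the bolt square to the gauge and the teeth about to enter the valleys. I'll push on, watching the force.

Call:
step_arm(plan=[[0.008,0,-0.004,0,62],[0.008,0,-0.004,0,62]])

```text
time_s: 22.13
tcp_pos: [0.6163, 0.1206, 0.0084]
eef_rot: [180.0, 0.1, -7.1]
contact_force: [-9.0, 2.0, 8.3]
gripper_width: 0.062
gripper_force: 5.9
```

Call:
step_arm(plan=[[0.008,0,0,0,62],[0.008,0,0,0,62]])

```text
time_s: 22.3
tcp_pos: [0.6167, 0.1205, 0.0083]
eef_rot: [179.9, 0.2, -7.1]
contact_force: [-15.8, 4.1, 14.3]
gripper_width: 0.062
gripper_force: 9.9
```

Call:
step_arm(plan=[[0.008,0,0,0,62],[0.008,0,0,0,62]])

```text
time_s: 22.47
tcp_pos: [0.6171, 0.1203, 0.0083]
eef_rot: [179.9, 0.4, -7.1]
contact_force: [-22.0, 6.7, 19.0]
gripper_width: 0.0619
gripper_force: 13.8
```

Call:
step_arm(plan=[[0,-0.006,0,0,62],[0,-0.012,0,0,62],[0.008,-0.012,0,0,62]])

```text
time_s: 22.72
tcp_pos: [0.6173, 0.1207, 0.008]
eef_rot: [179.7, 0.6, -7.1]
contact_force: [-31.2, 1.9, 27.8]
gripper_width: 0.0622
gripper_force: 19.9
```

Call:
step_arm(plan=[[0,0.006,0,0,62],[0.004,0.012,0,0,62],[0.008,0.012,0,0,62]])

```text
time_s: 22.97
tcp_pos: [0.6187, 0.1197, 0.0087]
eef_rot: [179.9, 0.6, -7.1]
contact_force: [-33.6, 8.7, 30.7]
gripper_width: 0.0618
gripper_force: 19.1
```

Call:
step_arm(plan=[[-0.05,0,0,0,62],[-0.1,0,0,0,62],[-0.2,0,-0.15,0,62],[-0.35,0,-0.4,0,62],[-0.42,0,-0.65,0,62],[-0.42,0,-0.65,0,62],[-0.42,0,-0.65,0,62],[-0.42,0,-0.65,0,62]])

```text
time_s: 23.63
tcp_pos: [0.5232, 0.1343, 0.1762]
eef_rot: [-179.6, -0.5, -7.0]
contact_force: [0.4, 0.6, -0.3]
gripper_width: 0.0619
gripper_force: 0.0
```

```bash
cat > meas.py <<'E'
from h import *
def meas(im,T,c,yaw):
    "gauge-frame patch: heads at z=.03, block front edge at z=.028; mm (forward,left) about c"
    out={}
    o=ortho(im,T,.03,c,.07,4000,yaw); hsv=cv2.cvtColor(o,cv2.COLOR_BGR2HSV)
    m=((hsv[...,1]<70)&(hsv[...,2]>lo)).astype(np.uint8); m=cv2.morphologyEx(m,cv2.MORPH_OPEN,np.ones((45,45)))
    n,l,st,cc=cv2.connectedComponentsWithStats(m)
    for k in range(1,n):
        if st[k,4]>3000: x,y,w,h=st[k,:4]; print('head',cv2.minAreaRect(np.argwhere(l==k)[:,::-1].astype(np.float32)), 'fwd',(280-y-h/2)/4,'left',(280-x-w/2)/4,'size',w/4,h/4)
    o=ortho(im,T,.028,c,.07,4000,yaw); g=cv2.GaussianBlur(o,(5,5),0).astype(int)
    sat=g.max(2)-g.min(2)
    for col in(115,135,395,410):
        d=np.abs(np.diff(g[:240,col-4:col+5].mean(1).max(1),n=1)); ix=np.argsort(d)[-3:]
        print('col',col,[(280-i)/4 for i in sorted(ix)],d[ix].round())
lo=215
E
python3 - <<'E'
import meas; from meas import *
im=cv2.imread('pics/w9.png');T=np.load('pics/w9.npy'); meas.meas(im,T,(.63,.115),-7.2)
im,T=snap('w11'); print(T[:3,3]); meas.meas(im,T,(.63,.115),-7.2)
E
```

```text
Traceback (most recent call last):
AttributeError: 'function' object has no attribute 'meas'
```

Run:
```python
from meas import *
im=cv2.imread('pics/w9.png');T=np.load('pics/w9.npy'); meas(im,T,(.63,.115),-7.2)
im,T=snap('w11'); print(T[:3,3]); meas(im,T,(.63,.115),-7.2)
```

```text
head ((93.0, 307.5), (57.99999237060547, 120.99998474121094), 0.0) fwd -7.0 left 46.625 size 14.75 30.5
head ((451.5, 313.0), (121.99998474121094, 56.99999237060547), 90.0) fwd -8.375 left -43.0 size 14.5 30.75
col 115 [np.float64(38.75), np.float64(38.5), np.float64(38.25)] [6. 6. 6.]
col 135 [np.float64(33.25), np.float64(33.0), np.float64(32.75)] [15. 15. 15.]
col 395 [np.float64(66.0), np.float64(33.0), np.float64(32.75)] [11. 11. 12.]
col 410 [np.float64(34.25), np.float64(34.0), np.float64(33.75)] [11. 12. 13.]
[0.52322009 0.13430608 0.17617755]
head ((90.5, 245.99996948242188), (119.99998474121094, 56.99999237060547), 90.0) fwd 8.375 left 47.25 size 14.5 30.25
head ((449.0, 247.5), (121.0, 58.0), 90.0) fwd 8.0 left -42.375 size 14.75 30.5
col 115 [np.float64(24.0), np.float64(23.75), np.float64(23.5)] [8. 9. 9.]
col 135 [np.float64(13.75), np.float64(13.5), np.float64(13.25)] [16. 17. 17.]
col 395 [np.float64(32.75), np.float64(32.5), np.float64(32.25)] [12. 13. 13.]
col 410 [np.float64(14.0), np.float64(13.75), np.float64(13.5)] [19. 19. 20.]
```

Run:
```python
from h import *
for n in('w7','w9','w11'):
    im=cv2.imread(f'pics/{n}.png');T=np.load(f'pics/{n}.npy')
    o=cv2.GaussianBlur(ortho(im,T,.028,(.63,.115),.07,4000,-7.2),(3,3),0).max(2).astype(float)
    p=o[:,150:380].mean(1); d=np.diff(p[80:170]); 
    ii=80+np.argsort(d)[:3]; print(n,'block top edge fwd',[(280-i)/4 for i in ii],d.min().round(1), 'left half',(280-80-np.diff(o[80:170,150:220].mean(1)).argmin())/4,'right',(280-80-np.diff(o[80:170,310:380].mean(1)).argmin())/4)
    o=cv2.GaussianBlur(ortho(im,T,.021,(.63,.115),.07,4000,-7.2),(3,3),0).astype(float)
    if n!='w11':
        s=(o[196:206,120:410,1]-o[196:206,120:410,2]).mean(0)   # green excess low on teeth
        print(' tooth cols', [120+i for i in range(3,287) if s[i]==s[max(0,i-14):i+15].min()], )
        tc=[120+i for i in range(3,287) if s[i]==s[max(0,i-14):i+15].min()]
        for c in tc[:6]:
            q=(o[180:250,c-3:c+4,1]-o[180:250,c-3:c+4,2]).mean(1); print('  tip fwd',c,(280-180-np.diff(q).argmax())/4)
    # crests on the shank, plane .027
    o=ortho(im,T,.027,(.63,.115),.07,4000,-7.2).astype(float)
    r0={'w7':0,'w9':311,'w11':248}[n]
    if r0:
        for off in(36,40,44):
          g=o[r0+off-2:r0+off+3,120:430,:]; s=g.min(2).mean(0); print(' crests',off,[120+i for i in range(5,305) if s[i]==s[max(0,i-16):i+17].max()])
        # block side edges
    o=ortho(im,T,.028,(.63,.115),.07,4000,-7.2).astype(float); s=(o[60:110,:,1]-o[60:110,:,2]).mean(0); dd=np.diff(cv2.GaussianBlur(s[None],(5,1),0)[0]); print(' block sides',dd[60:180].argmin()+60,dd[370:480].argmax()+370)
```

```text
w7 block top edge fwd [np.float64(38.75), np.float64(38.5), np.float64(39.0)] -7.9 left half 38.5 right 38.75
 tooth cols [132, 170, 221, 266, 310, 311, 358, 359]
  tip fwd 132 22.0
  tip fwd 170 14.5
  tip fwd 221 14.25
  tip fwd 266 14.5
  tip fwd 310 14.25
  tip fwd 311 14.25
 block sides 105 424
w9 block top edge fwd [np.float64(39.0), np.float64(38.75), np.float64(39.25)] -9.2 left half 39.0 right 39.0
 tooth cols [130, 167, 219, 263, 311, 358]
  tip fwd 130 10.0
  tip fwd 167 14.5
  tip fwd 219 14.5
  tip fwd 263 14.5
  tip fwd 311 14.5
  tip fwd 358 14.5
 crests 36 [153, 200, 247, 248, 295, 296, 343, 344, 391]
 crests 40 [154, 200, 201, 248, 295, 342, 391]
 crests 44 [155, 201, 248, 295, 342, 389]
 block sides 105 423
w11 block top edge fwd [np.float64(38.75), np.float64(38.5), np.float64(39.0)] -8.2 left half 38.75 right 39.0
 crests 36 [153, 198, 246, 293, 341, 389]
 crests 40 [153, 198, 199, 246, 293, 341, 388]
 crests 44 [153, 199, 246, 293, 341, 387]
 block sides 106 425
```

Run:
```python
from h import *
print(pose()[:3,3],r.get_state()['eef_rot'],shift(.6286,.038,.012))
```

```text
[0.52262955 0.13392099 0.17363647] [-179.71958848   -0.33788923   -7.03757921] [0.4639 0.332  0.6477]
```

Call:
step_arm(plan=[[0.15,0.1,0,0,0],[0.3,0.22,0,0,0],[0.464,0.332,0.1,0,0],[0.464,0.332,0.2,0,0],[0.464,0.332,0.35,0,0],[0.464,0.332,0.5,0,0],[0.464,0.332,0.61,0,0],[0.464,0.332,0.63,0,0],[0.464,0.332,0.63,0,0],[0.464,0.332,0.63,0,0]])

```text
time_s: 24.52
tcp_pos: [0.6272, 0.0362, 0.013]
eef_rot: [180.0, -0.0, -7.1]
contact_force: [0.2, 0.7, 0.9]
gripper_width: 0.0023
gripper_force: 0.0
```

Call:
step_arm(plan=[[0,-0.01,0,0,0],[0,-0.016,0,0,0],[0,-0.016,0,0,0]])

```text
time_s: 24.77
tcp_pos: [0.6279, 0.041, 0.0141]
eef_rot: [-179.9, -0.2, -7.1]
contact_force: [-0.5, 0.5, -0.7]
gripper_width: 0.0006
gripper_force: 0.0
```

Call:
step_arm(plan=[[0,-0.006,0,0,0],[0,-0.006,0,0,0]])

```text
time_s: 24.93
tcp_pos: [0.6273, 0.0421, 0.013]
eef_rot: [-180.0, -0.1, -7.1]
contact_force: [-0.1, -0.9, 0.8]
gripper_width: 0.0004
gripper_force: 0.0
```

Call:
step_arm(plan=[[0,-0.006,0,0,0],[0,-0.006,0,0,0]])

```text
time_s: 25.1
tcp_pos: [0.6272, 0.0433, 0.0123]
eef_rot: [-180.0, -0.0, -7.1]
contact_force: [0.5, 0.1, -0.0]
gripper_width: 0.0006
gripper_force: 0.0
```

Call:
step_arm(plan=[[0,-0.004,0,0,0],[0,-0.004,0,0,0]])

```text
time_s: 25.27
tcp_pos: [0.6272, 0.0442, 0.0121]
eef_rot: [180.0, 0.0, -7.1]
contact_force: [0.5, -0.2, 0.1]
gripper_width: 0.0004
gripper_force: 0.0
```

Call:
step_arm(plan=[[0,-0.004,0,0,0],[0,-0.004,0,0,0]])

```text
time_s: 25.43
tcp_pos: [0.6274, 0.0452, 0.012]
eef_rot: [180.0, 0.0, -7.1]
contact_force: [0.4, 1.0, -0.3]
gripper_width: 0.0002
gripper_force: 0.0
```

Call:
step_arm(plan=[[0,-0.006,0,0,0],[0,-0.01,0,0,0]])

```text
time_s: 25.6
tcp_pos: [0.6276, 0.0476, 0.012]
eef_rot: [180.0, 0.0, -7.1]
contact_force: [0.7, -0.1, 0.6]
gripper_width: 0.0005
gripper_force: 0.0
```

Call:
step_arm(plan=[[0,-0.005,0,0,0],[0,-0.008,0,0,0]])

```text
time_s: 25.77
tcp_pos: [0.628, 0.0497, 0.0121]
eef_rot: [-180.0, -0.0, -7.1]
contact_force: [0.1, -0.5, 0.3]
gripper_width: 0.0004
gripper_force: 0.0
```

Call:
step_arm(plan=[[0,-0.005,0,0,0],[0,-0.008,0,0,0]])

```text
time_s: 25.93
tcp_pos: [0.6282, 0.0517, 0.0121]
eef_rot: [180.0, -0.0, -7.1]
contact_force: [-0.0, 0.4, 0.1]
gripper_width: 0.0004
gripper_force: 0.0
```

Call:
step_arm(plan=[[0,-0.005,0,0,0],[0,-0.008,0,0,0]])

```text
time_s: 26.1
tcp_pos: [0.6284, 0.0537, 0.0121]
eef_rot: [-180.0, -0.0, -7.1]
contact_force: [-0.2, -0.2, -0.4]
gripper_width: 0.0008
gripper_force: 0.0
```

Call:
step_arm(plan=[[0,-0.005,0,0,0],[0,-0.008,0,0,0]])

```text
time_s: 26.27
tcp_pos: [0.6287, 0.0557, 0.0121]
eef_rot: [-180.0, -0.0, -7.1]
contact_force: [-0.3, 0.7, 0.6]
gripper_width: 0.0007
gripper_force: 0.0
```

Call:
step_arm(plan=[[0,-0.005,0,0,0],[0,-0.008,0,0,0]])

```text
time_s: 26.43
tcp_pos: [0.6289, 0.0576, 0.0121]
eef_rot: [-180.0, -0.0, -7.1]
contact_force: [-0.1, 0.3, -0.2]
gripper_width: 0.0006
gripper_force: 0.0
```

Call:
step_arm(plan=[[0,-0.003,0,0,0],[0,-0.006,0,0,0]])

```text
time_s: 26.6
tcp_pos: [0.6291, 0.059, 0.0121]
eef_rot: [-180.0, -0.0, -7.1]
contact_force: [0.1, -0.3, 0.1]
gripper_width: 0.0004
gripper_force: 0.0
```

Call:
step_arm(plan=[[0,-0.003,0,0,0],[0,-0.006,0,0,0]])

```text
time_s: 26.77
tcp_pos: [0.6293, 0.0605, 0.0121]
eef_rot: [180.0, 0.0, -7.1]
contact_force: [0.1, 0.2, -0.7]
gripper_width: 0.0007
gripper_force: 0.0
```

Call:
step_arm(plan=[[0,-0.003,0,0,0],[0,-0.006,0,0,0]])

```text
time_s: 26.93
tcp_pos: [0.6295, 0.062, 0.0121]
eef_rot: [-180.0, 0.0, -7.1]
contact_force: [-0.3, -0.1, -0.2]
gripper_width: 0.0005
gripper_force: 0.0
```

No contact even where the finger overlaps the head. That suggests the real fingertips sit higher than reported, which would also explain the shank slips. I'll test by lowering over bare table.

Call:
step_arm(plan=[[0,0.06,0,0,0],[0,0.14,0,0,0],[0,0.14,0.03,0,0],[0,0.14,0.044,0,0],[0,0.14,0.044,0,0]])

```text
time_s: 27.35
tcp_pos: [0.6244, 0.0267, 0.0001]
eef_rot: [180.0, 0.1, -7.1]
contact_force: [0.2, -0.4, 0.3]
gripper_width: 0.0003
gripper_force: 0.0
```

Call:
step_arm(plan=[[0,0,0.01,0,0],[0,0,0.016,0,0],[0,0,0.016,0,0]])

```text
time_s: 27.6
tcp_pos: [0.6251, 0.0276, -0.0032]
eef_rot: [180.0, 0.0, -7.1]
contact_force: [-0.4, 0.7, -0.0]
gripper_width: 0.0004
gripper_force: 0.0
```

Call:
step_arm(plan=[[0,0,0.012,0,0],[0,0,0.024,0,0],[0,0,0.024,0,0]])

```text
time_s: 27.85
tcp_pos: [0.6247, 0.0273, -0.0096]
eef_rot: [180.0, 0.0, -7.1]
contact_force: [0.2, -0.4, 0.2]
gripper_width: -0.0001
gripper_force: 0.0
```

Call:
step_arm(plan=[[0,0,0.01,0,0],[0,0,0.02,0,0],[0,0,0.02,0,0]])

```text
time_s: 28.1
tcp_pos: [0.6248, 0.0271, -0.0145]
eef_rot: [180.0, 0.0, -7.1]
contact_force: [0.2, 0.3, 0.2]
gripper_width: 0.0005
gripper_force: 0.0
```

Call:
step_arm(plan=[[0,0,0.006,0,0],[0,0,0.012,0,0],[0,0,0.012,0,0]])

```text
time_s: 28.35
tcp_pos: [0.625, 0.0272, -0.0172]
eef_rot: [180.0, 0.0, -7.1]
contact_force: [-0.1, -0.0, 0.3]
gripper_width: 0.0005
gripper_force: 0.0
```

Contact-free at z = −0.017, so the real fingertips are about 19 mm above the reported TCP. From now on I'll work at z ≈ −0.017. Next is nudging the bolt sideways by its end face.

Call:
step_arm(plan=[[0,-0.02,0,0,0],[0,-0.04,0,0,0],[0,-0.06,0,0,0],[0,-0.06,0,0,0]])

```text
time_s: 28.68
tcp_pos: [0.6274, 0.0433, -0.0167]
eef_rot: [-180.0, -0.0, -7.0]
contact_force: [-0.4, 0.4, 0.5]
gripper_width: 0.0007
gripper_force: 0.0
```

Call:
step_arm(plan=[[0,-0.003,0,0,0],[0,-0.006,0,0,0]])

```text
time_s: 28.85
tcp_pos: [0.6271, 0.0438, -0.0169]
eef_rot: [-180.0, 0.0, -7.1]
contact_force: [-0.1, 0.1, 0.1]
gripper_width: 0.0
gripper_force: 0.0
```

Call:
step_arm(plan=[[0,-0.003,0,0,0],[0,-0.006,0,0,0]])

```text
time_s: 29.02
tcp_pos: [0.6273, 0.045, -0.0169]
eef_rot: [180.0, 0.0, -7.1]
contact_force: [-0.4, -0.6, 0.6]
gripper_width: 0.0003
gripper_force: 0.0
```

Call:
step_arm(plan=[[0,-0.004,0,0,0],[0,-0.008,0,0,0]])

```text
time_s: 29.18
tcp_pos: [0.6275, 0.047, -0.0169]
eef_rot: [180.0, 0.0, -7.1]
contact_force: [-0.1, -2.1, -0.3]
gripper_width: 0.0007
gripper_force: 0.8
```

Call:
step_arm(plan=[[0,-0.004,0,0,0],[0,-0.008,0,0,0]])

```text
time_s: 29.35
tcp_pos: [0.6276, 0.0487, -0.0169]
eef_rot: [180.0, 0.0, -7.1]
contact_force: [-0.4, -2.5, -0.2]
gripper_width: 0.0005
gripper_force: 1.1
```

Call:
step_arm(plan=[[0,-0.004,0,0,0],[0,-0.008,0,0,0]])

```text
time_s: 29.52
tcp_pos: [0.6275, 0.0503, -0.017]
eef_rot: [179.9, 0.1, -7.1]
contact_force: [-0.6, -8.9, 3.0]
gripper_width: 0.0003
gripper_force: 4.3
```

Call:
step_arm(plan=[[0,0.03,-0.02,0,0],[0,0.03,-0.16,0,30],[-0.06,-0.1,-0.25,0,62],[-0.135,-0.276,-0.25,0,62],[-0.135,-0.276,-0.25,0,62],[-0.135,-0.276,-0.25,0,62],[-0.135,-0.276,-0.25,0,62],[-0.135,-0.276,-0.12,0,62],[-0.135,-0.276,-0.02,0,62],[-0.135,-0.276,-0.01,0,62]])

```text
time_s: 30.35
tcp_pos: [0.6001, 0.1212, -0.0188]
eef_rot: [179.8, 0.4, -7.2]
contact_force: [-1.8, -0.5, -0.8]
gripper_width: 0.0548
gripper_force: 0.0
```

Call:
step_arm(plan=[[0.016,0,0,0,62],[0.032,0,0,0,62],[0.04,0,0,0,62],[0.044,0,0,0,62]])

```text
time_s: 30.68
tcp_pos: [0.6133, 0.1218, -0.0135]
eef_rot: [180.0, 0.1, -7.2]
contact_force: [-9.4, 1.4, 4.6]
gripper_width: 0.0616
gripper_force: 5.0
```

Call:
step_arm(plan=[[0.004,0,0,0,62],[0.008,0,0,0,62]])

```text
time_s: 30.85
tcp_pos: [0.6134, 0.1217, -0.0134]
eef_rot: [180.0, 0.2, -7.2]
contact_force: [-16.9, 4.7, 10.9]
gripper_width: 0.062
gripper_force: 8.9
```

Call:
step_arm(plan=[[0,0.004,0,0,62],[0,0.008,0,0,62],[0.004,0.012,0,0,62]])

```text
time_s: 31.1
tcp_pos: [0.6134, 0.1206, -0.0135]
eef_rot: [-179.9, 0.2, -7.1]
contact_force: [-22.7, 19.0, 10.1]
gripper_width: 0.0623
gripper_force: 12.4
```

Call:
step_arm(plan=[[0.004,0.004,0,0,62],[0.008,0.008,0,0,62],[0.012,0.008,0,0,62]])

```text
time_s: 31.35
tcp_pos: [0.6134, 0.1194, -0.0135]
eef_rot: [-179.9, 0.5, -7.1]
contact_force: [-34.8, 24.9, 19.5]
gripper_width: 0.062
gripper_force: 18.7
```

Call:
step_arm(plan=[[-0.03,-0.02,0,0,62],[-0.1,-0.02,0,0,62],[-0.2,-0.02,-0.1,0,62],[-0.3,-0.02,-0.3,0,62],[-0.37,-0.02,-0.5,0,62],[-0.37,-0.02,-0.65,0,62],[-0.37,-0.02,-0.73,0,62],[-0.37,-0.02,-0.73,0,62],[-0.37,-0.02,-0.73,0,62]])

```text
time_s: 32.1
tcp_pos: [0.5304, 0.1342, 0.1733]
eef_rot: [-179.7, -0.4, -7.1]
contact_force: [0.2, 0.6, -0.8]
gripper_width: 0.0622
gripper_force: 0.0
```

Run:
```python
from meas import *
im,T=snap('w12'); print(T[:3,3]); meas(im,T,(.63,.115),-7.2)
o=ortho(im,T,.027,(.63,.115),.07,4000,-7.2).astype(float)
s=o[285:292,120:430].min(2).mean(0); print('crests',[120+i for i in range(5,305) if s[i]==s[max(0,i-16):i+17].max()])
# fine gauge preview
im=cv2.imread('pics/top0.png');
```

```text
[0.53044129 0.13419338 0.17326128]
head ((87.0, 247.5), (121.0, 58.0), 90.0) fwd 8.0 left 48.125 size 14.75 30.5
head ((445.5, 246.99996948242188), (121.99998474121094, 56.99999237060547), 90.0) fwd 8.125 left -41.5 size 14.5 30.75
col 115 [np.float64(38.75), np.float64(38.5), np.float64(38.25)] [5. 5. 5.]
col 135 [np.float64(32.75), np.float64(13.75), np.float64(13.5)] [15. 15. 16.]
col 395 [np.float64(33.0), np.float64(14.0), np.float64(13.75)] [13. 13. 14.]
col 410 [np.float64(14.0), np.float64(13.75), np.float64(13.5)] [13. 13. 14.]
crests [149, 196, 243, 290, 338, 384, 422, 423, 424]
```

The coarse bolt is home: square to the gauge, and the stop didn't change with sideways position. On to the fine bolt.

Call:
step_arm(plan=[[-0.03,0.17,0,0,62],[-0.06,0.34,0,0,62],[-0.08,0.5,0,0,62],[-0.1,0.67,0,0,62],[-0.1,0.84,0,0,62],[-0.1,0.95,0,0,62],[-0.1,0.95,0,0,62]])

```text
time_s: 32.73
tcp_pos: [0.4722, -0.1038, 0.1673]
eef_rot: [179.9, 0.1, -7.3]
contact_force: [-0.2, 0.2, -0.2]
gripper_width: 0.0619
gripper_force: 0.0
```

Call:
step_arm(plan=[[0,0.15,0.05,0,62],[0,0.3,0.05,0,62],[0,0.3,0.05,0,62],[0,0.3,0.05,0,62]])

```text
time_s: 33.07
tcp_pos: [0.4638, -0.1757, 0.1546]
eef_rot: [180.0, 0.1, -7.3]
contact_force: [0.0, 0.6, -0.7]
gripper_width: 0.0621
gripper_force: 0.0
```

Run:
```python
from h import *
im,T=snap('w13'); print(T[:3,3],r.get_state()['eef_rot'])
for lo in(120,150): print(bolt(im,T,(.43,-.222),lo))
# gauge block: dark grey, rays at z .028
hsv=cv2.cvtColor(im,cv2.COLOR_BGR2HSV); m=((hsv[...,1]<70)&(hsv[...,2]>40)&(hsv[...,2]<200)).astype(np.uint8)
n,l,st,c=cv2.connectedComponentsWithStats(m); u=proj('wrist',[[.69,-.135,.028]],T)[0]; print(u)
for k in range(1,n):
    if st[k,4]>150 and np.linalg.norm(c[k]-u)<60:
        P=ray('wrist',np.argwhere(l==k)[:,::-1],.028,T)[:,:2]*1000; print(st[k],c[k],P.min(0),P.max(0),cv2.minAreaRect(P.astype(np.float32)))
```

```text
[ 0.46383495 -0.17570121  0.15455691] [ 1.79990655e+02  9.43042237e-02 -7.23518422e+00]
{'n': np.int32(1896), 'px': array([299.28586498, 198.16033755]), 'yaw': np.float32(-21.53355), 'rect': array([ 0.43090686, -0.22143401]), 'size': (35.5494499206543, 106.8421630859375), 'lo': np.float64(0.4349689935409311), 'hi': np.float64(0.5342884489353171), 'lat': np.float64(-0.04781588058175817), 'cxy': array([ 0.43325236, -0.2223595 ])}
{'n': np.int32(1536), 'px': array([300.7890625 , 196.72265625]), 'yaw': np.float32(-21.12638), 'rect': array([ 0.42989899, -0.22318144]), 'size': (32.11688995361328, 103.55757141113281), 'lo': np.float64(0.4359103423872291), 'hi': np.float64(0.5318673811681455), 'lat': np.float64(-0.05323397298720117), 'cxy': array([ 0.43217863, -0.22406228])}
[190.05780955 -17.96206746]
[ 155    0   74   26 1268] [190.26419558   9.37381703] [ 636.59763844 -172.50296962] [677.36779033 -94.49432188] ((653.56982421875, -130.56365966796875), (80.39265441894531, 30.4925537109375), 77.15980529785156)
```

Run:
```python
from h import *
def go(name,im,T,guess,lo):
    hsv=cv2.cvtColor(im,cv2.COLOR_BGR2HSV); m=((hsv[...,1]<70)&(hsv[...,2]>lo)).astype(np.uint8)
    u=proj(name,[[*guess,.02]],T)[0]
    n,l,st,c=cv2.connectedComponentsWithStats(m); k=min((k for k in range(1,n) if st[k,4]>60),key=lambda k:np.linalg.norm(c[k]-u))
    uv=np.argwhere(l==k)[:,::-1]; P=ray(name,uv,.015 if name=='top' else .02,T)[:,:2]; mu=P.mean(0); w,V=np.linalg.eigh(np.cov(P.T)); d=V[:,1]*np.sign(V[0,1])
    s=(P-mu)@d; q=(P-mu)@[-d[1],d[0]]
    # midline per slice over the shank only
    xs=np.linspace(-.03,.03,13); mid=[(q[abs(s-x)<.004].max()+q[abs(s-x)<.004].min())/2 for x in xs]; a=np.polyfit(xs,mid,1)
    print(name,lo,len(uv),'mean',mu,'yaw',np.degrees(np.arctan2(d[1],d[0]))+np.degrees(a[0]),'pca',np.degrees(np.arctan2(d[1],d[0])),'ends',mu+d*s.min(),mu+d*s.max(),'mid',mu+d*(s.min()+s.max())/2)
t=cv2.imread('pics/top0.png')
im=cv2.imread('pics/w13.png');T=np.load('pics/w13.npy')
for lo in(120,150): go('top',t,None,(.43,-.222),lo); go('wrist',im,T,(.43,-.222),lo)
go('top',t,None,(.436,.172),120)
```

```text
top 120 172 mean [ 0.43150651 -0.22089174] yaw -21.402984602470124 pca -20.837306671065694 ends [ 0.38372349 -0.20270507] [ 0.48131247 -0.23984837] mid [ 0.43251798 -0.22127672]
wrist 120 1896 mean [ 0.43624381 -0.2212419 ] yaw -21.918158018383657 pca -22.63389221831417 ends [ 0.3841651  -0.19952747] [ 0.48146803 -0.24009832] mid [ 0.43281657 -0.2198129 ]
top 150 516 mean [ 0.5856224  -0.28691385] yaw 70.62939449561063 pca 60.98892118061822 ends [ 0.56374224 -0.3263687 ] [ 0.60718452 -0.24803249] mid [ 0.58546338 -0.2872006 ]
wrist 150 1536 mean [ 0.43773099 -0.22306315] yaw -21.53323654748964 pca -22.576233130720983 ends [ 0.38484768 -0.20107569] [ 0.47931406 -0.24035228] mid [ 0.43208087 -0.22071398]
top 120 184 mean [0.43825131 0.17367601] yaw 7.153700312772538 pca 7.077727448466667 ends [0.38488198 0.16704958] [0.49000045 0.18010128] mid [0.43744122 0.17357543]
```

Call:
step_arm(plan=[[-0.102,0.195,0,0.1,62],[-0.102,0.195,0.1,0.2,62],[-0.102,0.195,0.25,0.238,62],[-0.102,0.195,0.4,0.238,50],[-0.102,0.195,0.55,0.238,50],[-0.102,0.195,0.65,0.238,50],[-0.102,0.195,0.68,0.238,50],[-0.102,0.195,0.68,0.238,10],[-0.102,0.195,0.68,0.238,10],[-0.102,0.195,0.68,0.238,10],[-0.102,0.195,0.68,0.238,10],[-0.102,0.195,0.68,0.238,10]], newtons=40)

```text
time_s: 34.12
tcp_pos: [0.4347, -0.2195, -0.0128]
eef_rot: [-180.0, -0.2, -21.3]
contact_force: [-0.2, -2.7, 5.6]
gripper_width: 0.022
gripper_force: 25.5
```

Call:
step_arm(plan=[[0,0,0,0,10],[0,0,0,0,10],[0,0,0,0,10],[0,0,0,0,10]])

```text
time_s: 34.45
tcp_pos: [0.4344, -0.2195, -0.0129]
eef_rot: [-180.0, -0.1, -21.4]
contact_force: [-2.7, -0.6, 7.7]
gripper_width: 0.021
gripper_force: 45.6
```

Call:
step_arm(plan=[[0.02,-0.02,-0.008,0.05,10],[0.06,-0.07,-0.008,0.14,10],[0.1,-0.12,-0.008,0.23,10],[0.14,-0.17,-0.008,0.32,10],[0.18,-0.22,-0.008,0.41,10],[0.22,-0.27,-0.008,0.5,10],[0.26,-0.32,-0.008,0.59,10],[0.31,-0.37,-0.008,0.68,10],[0.35,-0.42,-0.008,0.77,10],[0.39,-0.47,-0.008,0.86,10],[0.43,-0.52,-0.008,0.95,10],[0.463,-0.557,-0.008,1,10]], newtons=50)

```text
time_s: 35.45
tcp_pos: [0.5928, -0.131, -0.0121]
eef_rot: [-180.0, 0.0, -81.7]
contact_force: [0.8, -0.4, -3.7]
gripper_width: 0.0204
gripper_force: 54.8
```

Call:
step_arm(plan=[[0,0,0,0.08,10],[0,0,0,0.16,10],[0,0,0,0.16,10],[0,0,0,0.16,10]])

```text
time_s: 35.78
tcp_pos: [0.5917, -0.1317, -0.0123]
eef_rot: [180.0, 0.0, -90.9]
contact_force: [0.6, 0.3, -3.2]
gripper_width: 0.0207
gripper_force: 54.8
```

Call:
step_arm(plan=[[0,0,0,0,42],[0,0,0,0,42],[0,0,0,0,42],[0,0,0,0,42],[0,0,-0.1,0,42],[0,0,-0.25,0,42],[-0.02,0.1,-0.4,-0.1,60],[-0.02,0.2,-0.55,-0.3,60],[-0.02,0.268,-0.73,-0.5,60],[-0.02,0.268,-0.73,-0.6,60],[-0.02,0.268,-0.73,-0.7,60]])

```text
time_s: 36.7
tcp_pos: [0.5264, -0.1257, 0.1756]
eef_rot: [-179.6, -0.3, -55.9]
contact_force: [0.7, 0.4, -0.2]
gripper_width: 0.0598
gripper_force: 0.0
```

Call:
step_arm(plan=[[0,0,0,-0.1,60],[0,0,0,-0.2,60],[0,0,0,-0.3,60],[0,0,0,-0.4,60],[0,0,0,-0.5,60],[0,0,0,-0.6,60],[0,0,0,-0.7,60],[0,0,0,-0.8,60],[0,0,0,-0.9,60],[0,0,0,-0.92,60],[0,0,0,-0.92,60]])

```text
time_s: 37.62
tcp_pos: [0.5251, -0.1257, 0.1704]
eef_rot: [-180.0, -0.0, -1.2]
contact_force: [0.2, -0.1, 0.1]
gripper_width: 0.0601
gripper_force: 0.0
```

```bash
cat > m2.py <<'E'
from h import *
from meas import meas
def gauge(im,T,c,yaw,zc=0):
    o=cv2.GaussianBlur(ortho(im,T,.028,c,.07,4000,yaw),(3,3),0).astype(float); b=o.max(2)
    e=lambda a,z:(280-60-np.diff(b[60:190,a:z].mean(1)).argmin())/4
    print('block top edge L/mid/R',e(150,200),e(200,330),e(330,380))
    s=(o[70:110,:,1]-o[70:110,:,2]).mean(0); dd=np.diff(cv2.GaussianBlur(s[None],(5,1),0)[0]); print('block sides',dd[60:230].argmin()+60,dd[330:480].argmax()+330)
def peaks(s,o,w): return [o+i for i in range(3,len(s)-3) if s[i]==s[max(0,i-w):i+w+1].max()]
E
python3 - <<'E'
from m2 import *
im,T=snap('w14'); print(T[:3,3],r.get_state()['eef_rot'])
c=(.625,-.132); gauge(im,T,c,-1); meas(im,T,c,-1)
cv2.imwrite('pics/w14o.png',ortho(im,T,.021,c,.07,4000,-1))
E
```

```text
[ 0.52514056 -0.12565216  0.17037932] [-1.79999241e+02 -2.12581552e-02 -1.28861677e+00]
block top edge L/mid/R 44.75 43.25 23.5
block sides 124 443
head ((88.5, 412.5), (119.0, 57.0), 90.0) fwd -33.25 left 47.75 size 14.5 30.0
head ((446.5, 409.9999694824219), (113.99998474121094, 56.99999237060547), 90.0) fwd -32.625 left -41.75 size 14.5 28.75
head ((322.0, 412.5), (47.0, 120.0), 90.0) fwd -33.25 left -10.625 size 30.25 12.0
col 115 [np.float64(42.75), np.float64(42.5), np.float64(42.25)] [2. 2. 2.]
col 135 [np.float64(41.5), np.float64(40.75), np.float64(40.5)] [9. 9. 9.]
col 395 [np.float64(63.5), np.float64(63.25), np.float64(63.0)] [15. 15. 16.]
col 410 [np.float64(63.75), np.float64(63.5), np.float64(63.25)] [15. 16. 17.]
```

Run:
```python
from m2 import *
im=cv2.imread('pics/w14.png');T=np.load('pics/w14.npy'); c=(.625,-.132)
for yaw in(-1,-4,-6):
    b=cv2.GaussianBlur(ortho(im,T,.028,c,.07,4000,yaw),(9,5),0).max(2).astype(float)
    cols=np.arange(150,411,20); e=[80+np.diff(b[80:150,k-3:k+4].mean(1)).argmin() for k in cols]
    a=np.polyfit(cols,e,1); res=np.array(e)-np.polyval(a,cols); g=abs(res)<4; a=np.polyfit(cols[g],np.array(e)[g],1)
    print(yaw,e,'slope deg',np.degrees(np.arctan(a[0])))
    o=cv2.GaussianBlur(ortho(im,T,.021,c,.07,4000,yaw),(3,3),0).astype(float); gr=o[...,1]-o[...,2]
    for r0 in(170,180,190,200,210,220): print('  ',r0,gr[r0-3:r0+4,130:440:5].mean(0).round().astype(int).tolist())
```

```text
-1 [np.int64(100), np.int64(101), np.int64(102), np.int64(103), np.int64(107), np.int64(108), np.int64(112), np.int64(112), np.int64(116), np.int64(117), np.int64(120), np.int64(120), np.int64(124), np.int64(128)] slope deg 6.096828570132034
   170 [140, 141, 140, 139, 134, 133, 130, 109, 59, 14, 2, 13, 35, 31, 19, 8, 3, 5, 10, 14, 9, 5, 3, 1, 3, 5, 3, 2, 4, 5, 4, 3, 4, 3, 5, 5, 5, 7, 6, 5, 7, 8, 7, 5, 6, 6, 5, 6, 5, 5, 3, 17, 62, 88, 93, 120, 136, 140, 141, 141, 141, 140]
   180 [141, 141, 140, 144, 139, 134, 132, 115, 53, 9, 3, 36, 74, 70, 38, 10, 7, 34, 68, 71, 54, 17, 4, 21, 70, 64, 46, 25, 6, 6, 22, 30, 31, 20, 6, 3, 11, 14, 9, 6, 4, 5, 4, 4, 3, 3, 4, 6, 6, 1, 5, 27, 74, 88, 92, 119, 142, 142, 141, 142, 142, 140]
   190 [139, 138, 142, 139, 132, 124, 126, 116, 56, 4, 6, 59, 76, 64, 28, 3, 3, 52, 83, 74, 51, 14, 1, 38, 104, 83, 62, 33, 11, 24, 61, 76, 68, 44, 12, 5, 43, 73, 68, 51, 16, 6, 12, 39, 57, 44, 15, 3, 9, 26, 47, 77, 86, 84, 91, 122, 140, 138, 143, 140, 140, 144]
   200 [140, 143, 145, 141, 136, 132, 131, 131, 116, 90, 92, 113, 103, 90, 81, 46, 43, 83, 87, 70, 51, 11, 1,
[... 3792 characters left out ...]
 3, 10, 36, 67, 67, 34, 6, 5, 35, 78, 86, 91, 125, 144, 142, 143, 142, 138, 140, 139, 142, 141, 140]
   210 [143, 142, 138, 132, 129, 131, 127, 109, 95, 110, 121, 107, 107, 102, 84, 97, 109, 96, 86, 80, 64, 73, 96, 101, 98, 98, 80, 53, 53, 73, 84, 84, 63, 45, 51, 81, 98, 91, 81, 48, 40, 67, 79, 79, 55, 32, 38, 68, 83, 87, 90, 117, 142, 140, 140, 145, 142, 141, 140, 143, 138, 139]
   220 [139, 139, 139, 140, 141, 142, 138, 136, 142, 144, 141, 140, 141, 141, 144, 143, 140, 143, 143, 143, 144, 144, 145, 139, 135, 140, 141, 140, 132, 134, 137, 142, 146, 143, 133, 134, 135, 131, 139, 141, 137, 135, 134, 138, 137, 138, 135, 120, 119, 131, 137, 140, 143, 140, 141, 143, 137, 140, 140, 139, 141, 144]
```

```bash
cat >> m2.py <<'E'
def full(im,T,c,yaw,tr=(192,204)):
    b=cv2.GaussianBlur(ortho(im,T,.028,c,.07,4000,yaw),(9,5),0).max(2).astype(float)
    cols=np.arange(160,381,20); e=np.array([80+np.diff(b[80:150,k-3:k+4].mean(1)).argmin() for k in cols]); a=np.polyfit(cols,e,1)
    print('edge deg',np.degrees(np.arctan(a[0])).round(2),'fwd at 280',(280-np.polyval(a,280))/4)
    o=cv2.GaussianBlur(ortho(im,T,.021,c,.07,4000,yaw),(3,3),0).astype(float); g=o[...,2]-o[...,1]
    tc=peaks(g[tr[0]:tr[1],140:400].mean(0),140,12); print('teeth',tc)
    print('tips',[(280-170-np.diff(g[170:250,k-3:k+4].mean(1)).argmin())/4 for k in tc])
    o=ortho(im,T,.03,c,.07,4000,yaw); hsv=cv2.cvtColor(o,cv2.COLOR_BGR2HSV); m=((hsv[...,1]<70)&(hsv[...,2]>185)).astype(np.uint8)
    m=cv2.morphologyEx(m,cv2.MORPH_OPEN,np.ones((100,40))); n,l,st,cc=cv2.connectedComponentsWithStats(m); H=[]
    for k in range(1,n):
        if st[k,4]>3000: H.append(cc[k]); print('head',((280-cc[k])/4).round(2)[::-1],st[k,2:4]/4)
    if len(H)<2: return
    H=sorted(H,key=lambda p:p[0]); H=[H[0],H[-1]]; d=H[1]-H[0]; mid=(H[0]+H[1])/2
    print('bolt mid fwd,left',((280-mid)/4)[::-1],'slope deg',np.degrees(np.arctan(d[1]/d[0])).round(2),'len',np.linalg.norm(d)/4)
    o=ortho(im,T,.024,c,.07,4000,yaw).astype(float); 
    for off in(38,42):
        s=np.array([o[int(mid[1]+d[1]/d[0]*(k-mid[0]))+off-2:int(mid[1]+d[1]/d[0]*(k-mid[0]))+off+3,k].min(1).mean() for k in range(115,425)]); print('crests',peaks(cv2.GaussianBlur(s[None],(7,1),0)[0],115,11))
E
python3 - <<'E'
from m2 import *
im=cv2.imread('pics/w14.png');T=np.load('pics/w14.npy'); full(im,T,(.625,-.132),-7.3)
im=cv2.imread('pics/w9.png');T=np.load('pics/w9.npy'); full(im,T,(.63,.115),-7.3)
E
```

```text
edge deg 0.23 fwd at 280 41.80244755244756
teeth [168, 199, 230, 261, 294, 324, 325, 356]
tips [np.float64(17.25), np.float64(17.75), np.float64(17.25), np.float64(17.25), np.float64(17.0), np.float64(17.5), np.float64(17.75), np.float64(17.5)]
head [-28.03 -45.99] [11.25 29.25]
head [-38.51  43.88] [12.5  30.25]
bolt mid fwd,left [-33.26817694  -1.05498806] slope deg -6.65 len 90.4797168878856
crests [118, 119, 120, 121, 122, 123, 124, 125, 126, 177, 208, 239, 271, 302, 333, 364, 397]
crests [118, 119, 120, 121, 122, 123, 124, 125, 126, 178, 209, 241, 271, 303, 334, 364, 397]
edge deg 0.07 fwd at 280 38.934440559440574
teeth [167, 219, 262, 263, 311, 358]
tips [np.float64(14.5), np.float64(14.5), np.float64(14.5), np.float64(14.5), np.float64(14.5), np.float64(14.75)]
head [-7.16 46.4 ] [15. 31.]
head [ -8.51 -43.25] [14.75 31.25]
bolt mid fwd,left [-7.83566577  1.57500505] slope deg 0.86 len 89.65798203295748
crests [153, 200, 248, 295, 343, 391]
crests [154, 200, 248, 295, 343, 390]
```

Call:
step_arm(plan=[[0.267,0.013,0,0.1,50],[0.267,0.013,0,0.2,50],[0.267,0.013,0,0.3,50],[0.267,0.013,0,0.4,50],[0.267,0.013,0.1,0.5,46],[0.267,0.013,0.2,0.6,46],[0.267,0.013,0.3,0.7,46],[0.267,0.013,0.35,0.8,46],[0.267,0.013,0.4,0.9,46],[0.267,0.013,0.42,1,46]])

```text
time_s: 38.5
tcp_pos: [0.5906, -0.1302, 0.063]
eef_rot: [179.9, 0.1, -61.6]
contact_force: [-1.2, -0.1, 0.7]
gripper_width: 0.0457
gripper_force: 0.0
```

Call:
step_arm(plan=[[0,0,0,0.1,46],[0,0,0,0.22,46],[0,0,0,0.34,46],[0,0,0,0.46,46],[0,0,0.1,0.49,46],[0,0,0.2,0.49,46],[0,0,0.3,0.49,46],[0,0,0.318,0.49,46],[0,0,0.318,0.49,10],[0,0,0.318,0.49,10],[0,0,0.318,0.49,10],[0,0,0.318,0.49,10]], newtons=30)

```text
time_s: 39.5
tcp_pos: [0.5929, -0.1301, -0.0128]
eef_rot: [-179.9, 0.0, -90.5]
contact_force: [-3.3, -0.2, 1.1]
gripper_width: 0.0251
gripper_force: 1.6
```

Call:
step_arm(plan=[[0,0,0,0,10],[0,0,0,0,10],[0,0,0,0,10]])

```text
time_s: 39.75
tcp_pos: [0.5925, -0.1302, -0.0129]
eef_rot: [-179.9, -0.0, -90.5]
contact_force: [-1.8, -0.7, 7.6]
gripper_width: 0.0214
gripper_force: 30.0
```

Call:
step_arm(plan=[[-0.006,-0.01,-0.004,0.04,10],[-0.012,-0.022,-0.004,0.08,10],[-0.018,-0.035,-0.004,0.115,10],[-0.018,-0.035,-0.004,0.115,10],[-0.018,-0.035,-0.004,0.115,10]])

```text
time_s: 40.17
tcp_pos: [0.6007, -0.1258, -0.0128]
eef_rot: [-180.0, 0.0, -97.4]
contact_force: [-2.0, -0.7, 4.0]
gripper_width: 0.0212
gripper_force: 30.0
```

Call:
step_arm(plan=[[0,0,0,0,42],[0,0,0,0,42],[0,0,0,0,42],[0,0,0,0,42],[0,0,-0.1,0,42],[0,0,-0.25,0,42],[0.02,0.1,-0.4,-0.1,60],[0.02,0.2,-0.55,-0.3,62],[0.02,0.284,-0.73,-0.5,62],[0.02,0.284,-0.73,-0.6,62],[0.02,0.284,-0.73,-0.7,62],[0.02,0.284,-0.73,-0.8,62]])

```text
time_s: 41.17
tcp_pos: [0.53, -0.1213, 0.1713]
eef_rot: [-179.8, -0.1, -55.2]
contact_force: [0.5, -0.8, -1.2]
gripper_width: 0.0616
gripper_force: 0.0
```

Call:
step_arm(plan=[[0,0,0,-0.1,62],[0,0,0,-0.2,62],[0,0,0,-0.3,62],[0,0,0,-0.4,62],[0,0,0,-0.5,62],[0,0,0,-0.6,62],[0,0,0,-0.7,62],[0,0,0,-0.8,62],[0,0,0,-0.8,62]])

```text
time_s: 41.92
tcp_pos: [0.5295, -0.1215, 0.1691]
eef_rot: [-180.0, -0.0, -7.3]
contact_force: [-1.2, -0.5, 0.0]
gripper_width: 0.0624
gripper_force: 0.0
```

Run:
```python
from m2 import *
im,T=snap('w15'); print(T[:3,3],r.get_state()['eef_rot']); full(im,T,(.625,-.132),-7.4)
```

```text
[ 0.52954273 -0.12147888  0.16906738] [-1.79993160e+02 -4.11475808e-03 -7.70401668e+00]
edge deg 0.27 fwd at 280 41.96736596736598
teeth [168, 198, 230, 263, 296, 325, 357]
tips [np.float64(18.0), np.float64(17.75), np.float64(17.75), np.float64(17.75), np.float64(17.75), np.float64(17.75), np.float64(17.75)]
head [-25.02  49.37] [14.5  30.75]
head [-24.87 -40.62] [13. 30.]
bolt mid fwd,left [-24.94441075   4.37111687] slope deg -0.1 len 89.99221028693722
crests [120, 151, 183, 214, 246, 278, 310, 341, 373]
crests [120, 151, 183, 214, 246, 278, 310, 341, 373]
```

Teeth and valleys are both centred at column 262 and the slope is −0.1°, so I'll push straight in.

Call:
step_arm(plan=[[0.155,-0.026,0.1,0,62],[0.155,-0.026,0.25,0,62],[0.155,-0.026,0.4,0,62],[0.155,-0.026,0.55,0,62],[0.155,-0.026,0.68,0,62],[0.155,-0.026,0.73,0,62],[0.155,-0.026,0.73,0,62],[0.155,-0.026,0.73,0,62]])

```text
time_s: 42.63
tcp_pos: [0.5686, -0.1203, -0.0138]
eef_rot: [180.0, 0.1, -7.7]
contact_force: [0.3, 0.0, 0.6]
gripper_width: 0.0622
gripper_force: 0.0
```

Call:
step_arm(plan=[[0.02,0,0,0,62],[0.035,0,0,0,62],[0.05,0,0,0,62],[0.065,0,0,0,62],[0.08,0,0,0,62],[0.095,0,0,0,62],[0.11,0,0,0,62],[0.125,0,0,0,62],[0.135,0,0,0,62],[0.14,0,0,0,62]])

```text
time_s: 43.47
tcp_pos: [0.6039, -0.1249, -0.0134]
eef_rot: [180.0, 0.0, -7.6]
contact_force: [-4.3, 0.2, 3.6]
gripper_width: 0.0621
gripper_force: 2.3
```

Call:
step_arm(plan=[[0.008,0,0,0,62],[0.016,0,0,0,62],[0.024,0,0,0,62]])

```text
time_s: 43.72
tcp_pos: [0.6097, -0.1257, -0.0135]
eef_rot: [-180.0, -0.0, -7.6]
contact_force: [-3.2, -0.1, 1.1]
gripper_width: 0.0618
gripper_force: 1.5
```

Call:
step_arm(plan=[[0.006,0,0,0,62],[0.012,0,0,0,62]])

```text
time_s: 43.88
tcp_pos: [0.611, -0.1259, -0.0137]
eef_rot: [180.0, 0.2, -7.6]
contact_force: [-11.5, 3.3, 9.1]
gripper_width: 0.0622
gripper_force: 6.1
```

Call:
step_arm(plan=[[0.004,0,0,0,62],[0.008,0,0,0,62],[0.012,0.004,0,0,62]])

```text
time_s: 44.13
tcp_pos: [0.611, -0.1265, -0.014]
eef_rot: [-180.0, 0.4, -7.7]
contact_force: [-17.4, 11.2, 10.3]
gripper_width: 0.062
gripper_force: 9.2
```

Call:
step_arm(plan=[[0.004,-0.004,0,0,62],[0.008,-0.008,0,0,62],[0.008,-0.008,0,0,62]])

```text
time_s: 44.38
tcp_pos: [0.6108, -0.1265, -0.0142]
eef_rot: [179.9, 0.7, -7.7]
contact_force: [-19.8, 0.9, 14.2]
gripper_width: 0.0623
gripper_force: 10.3
```

Call:
step_arm(plan=[[-0.03,0.002,0,0,62],[-0.1,0.002,0,0,62],[-0.2,0.002,-0.1,0,62],[-0.3,0.002,-0.3,0,62],[-0.36,0.002,-0.5,0,62],[-0.36,0.002,-0.65,0,62],[-0.36,0.002,-0.73,0,62],[-0.36,0.002,-0.73,0,62],[-0.36,0.002,-0.73,0,62]])

```text
time_s: 45.13
tcp_pos: [0.5312, -0.114, 0.1728]
eef_rot: [-179.9, -0.5, -7.6]
contact_force: [-0.1, -0.3, 0.0]
gripper_width: 0.0617
gripper_force: 0.0
```

Run:
```python
from m2 import *
im,T=snap('w16'); print(T[:3,3],r.get_state()['eef_rot']); full(im,T,(.625,-.132),-7.4)
im=cv2.imread('pics/w12.png');T=np.load('pics/w12.npy'); full(im,T,(.63,.115),-7.3)
```

```text
[ 0.53121229 -0.1139547   0.17284518] [-179.91758816   -0.27256025   -7.60774006]
edge deg -0.39 fwd at 280 41.621212121212125
teeth [150, 167, 184, 215, 229, 247, 262, 277, 292, 309, 324, 341, 355, 373]
tips [np.float64(25.25), np.float64(16.5), np.float64(24.75), np.float64(24.75), np.float64(24.75), np.float64(24.75), np.float64(24.0), np.float64(24.75), np.float64(26.25), np.float64(24.5), np.float64(16.25), np.float64(24.75), np.float64(20.25), np.float64(25.0)]
head [10.73 49.11] [15.   30.75]
head [ 10.49 -40.49] [14.75 30.75]
bolt mid fwd,left [10.60911484  4.30789347] slope deg 0.16 len 89.60389353688936
crests [121, 152, 183, 214, 246, 278, 309, 341, 372, 403, 421]
crests [121, 153, 184, 215, 246, 278, 309, 341, 371, 421]
edge deg 0.29 fwd at 280 38.383158508158516
teeth [176, 220, 264, 290, 312, 360]
tips [np.float64(19.5), np.float64(20.25), np.float64(13.25), np.float64(22.0), np.float64(27.5), np.float64(13.5)]
head [  7.89 -41.62] [15. 31.]
head [ 7.61 47.88] [15. 31.]
bolt mid fwd,left [7.7527841  3.12943114] slope deg -0.18 len 89.50308214391825
crests [148, 195, 243, 290, 338, 385]
crests [148, 195, 243, 290, 338, 384]
```

Both bolts measure home (axis to block edge 31.0 and 30.6, expected about 30.5). Now the selector: a numeric look from above.

Call:
step_arm(plan=[[-0.03,-0.16,-0.06,0,62],[-0.06,-0.32,-0.1,0,62],[-0.08,-0.48,-0.1,0,62],[-0.1,-0.64,-0.1,0,62],[-0.12,-0.8,-0.1,0,62],[-0.13,-0.9,-0.1,0,62],[-0.13,-0.9,-0.1,0,62]])

```text
time_s: 45.77
tcp_pos: [0.5262, 0.1172, 0.1925]
eef_rot: [180.0, 0.0, -7.4]
contact_force: [0.5, -0.0, -0.1]
gripper_width: 0.0619
gripper_force: 0.0
```

Call:
step_arm(plan=[[-0.03,-0.15,0,-0.1,62],[-0.05,-0.3,0,-0.2,62],[-0.07,-0.51,0,-0.3,62],[-0.07,-0.51,0,-0.4,62],[-0.07,-0.51,0,-0.5,62],[-0.07,-0.51,0,-0.6,62],[-0.07,-0.51,0,-0.7,62],[-0.07,-0.51,0,-0.8,62],[-0.07,-0.51,0,-0.877,62],[-0.07,-0.51,0,-0.877,62]])

```text
time_s: 46.6
tcp_pos: [0.5253, 0.2415, 0.1924]
eef_rot: [-180.0, 0.1, 45.2]
contact_force: [-0.1, -1.3, -0.1]
gripper_width: 0.0624
gripper_force: 0.0
```

Run:
```python
from h import *
im,T=snap('w17'); print(T[:3,3],r.get_state()['eef_rot'])
c=(.576,.289)
def cc(m,z,name,amin):
    n,l,st,ce=cv2.connectedComponentsWithStats(m.astype(np.uint8))
    for k in range(1,n):
        if st[k,4]>amin:
            (x,y),(w,h),a=cv2.minAreaRect(np.argwhere(l==k)[:,::-1].astype(np.float32)); i,j=ce[k][::-1]
            print(name,st[k,4],'ctr',np.round([c[0]+.07-i/4000,c[1]+.07-j/4000],4),'rect px',np.round([x,y,w,h,a],1))
o=ortho(im,T,.03,c,.07,4000); v=o.max(2); s=v.astype(int)-o.min(2)
cc((s<45)&(v>130),.03,'box',8000)
cc(cv2.inRange(v,240,255)>0,.03,'white30',60)
o=ortho(im,T,.072,c,.07,4000); v=o.max(2); cv2.imwrite('pics/w17o.png',o)
cc(v<60,.072,'black72',1500); cc(v<35,.072,'vblack72',1500)
for r0 in range(120,440,20): print(r0,v[r0,120:440:10].tolist())
```

```text
[0.52530957 0.24149121 0.19237462] [-1.79990960e+02  1.02100437e-01  4.49096733e+01]
box 82529 ctr [0.5775 0.3008] rect px [235.8 272.  336.5 338.7   8.3]
white30 380 ctr [0.6127 0.3072] rect px [207.  133.5  21.   20.   90. ]
white30 362 ctr [0.6002 0.3275] rect px [126.5 183.   22.   19.   90. ]
white30 335 ctr [0.5773 0.3352] rect px [ 95.  274.5  19.   20.   90. ]
white30 1162 ctr [0.5664 0.3031] rect px [223.8 318.4  14.4  89.1   8. ]
white30 343 ctr [0.555  0.3262] rect px [131. 364.  20.  20.  90.]
white30 311 ctr [0.5434 0.3052] rect px [215.  410.5  19.   18.   90. ]
black72 13204 ctr [0.5776 0.2937] rect px [244.2 274.  159.  161.   40.1]
vblack72 3056 ctr [0.5801 0.2904] rect px [275.4 278.8  47.8 158.2   9.6]
120 [187, 221, 217, 211, 196, 187, 171, 156, 140, 136, 130, 113, 117, 122, 121, 122, 120, 120, 121, 120, 121, 123, 121, 122, 141, 139, 138, 140, 139, 138, 138, 138]
140 [213, 222, 226, 225, 225, 224, 224, 224, 224, 223, 228, 218, 202, 200, 198, 193, 180, 173, 172, 163, 146, 131, 123, 115, 112, 123, 138, 137, 140, 138, 140, 138]
160 [225, 224, 224, 225, 224, 223, 225,
[... 1442 characters left out ...]
199, 200, 198, 185, 96, 82, 118, 141, 139, 140]
360 [202, 204, 234, 255, 214, 200, 203, 205, 206, 194, 177, 150, 148, 191, 199, 205, 206, 202, 202, 206, 220, 222, 196, 198, 196, 163, 86, 87, 130, 139, 141, 137]
380 [207, 203, 200, 204, 202, 202, 206, 208, 207, 202, 201, 205, 205, 201, 201, 202, 205, 204, 225, 228, 209, 199, 199, 196, 206, 141, 81, 96, 133, 140, 141, 141]
400 [167, 177, 186, 193, 200, 203, 204, 207, 204, 207, 255, 238, 204, 205, 205, 202, 213, 227, 207, 199, 199, 205, 220, 225, 222, 134, 87, 110, 139, 137, 140, 139]
420 [120, 121, 124, 118, 122, 121, 119, 120, 114, 122, 129, 136, 143, 160, 182, 200, 193, 191, 194, 211, 225, 224, 224, 225, 204, 94, 83, 134, 140, 140, 139, 138]
```

Selector: box centre is at (0.578, 0.300). The five dots lie at 171°, 131°, 91°, 51° and 12° around it. The pointer is at 172°, the first stop, so the bar yaw is −8°. I'll grip it and turn clockwise 80°.

Call:
step_arm(plan=[[0.1,0,0,0.1,45],[0.2,-0.01,0,0.2,45],[0.314,-0.017,0,0.3,45],[0.314,-0.017,0,0.4,45],[0.314,-0.017,0,0.5,45],[0.314,-0.017,0,0.6,45],[0.314,-0.017,0.1,0.7,45],[0.314,-0.017,0.2,0.8,45],[0.314,-0.017,0.3,0.885,45],[0.314,-0.017,0.3,0.885,45],[0.314,-0.017,0.3,0.885,45]])

```text
time_s: 47.57
tcp_pos: [0.5773, 0.2994, 0.1175]
eef_rot: [179.8, 0.1, -8.1]
contact_force: [0.5, 0.5, 1.0]
gripper_width: 0.045
gripper_force: 0.0
```

Call:
step_arm(plan=[[0,0,0.1,0,40],[0,0,0.2,0,40],[0,0,0.3,0,40],[0,0,0.36,0,40],[0,0,0.37,0,40],[0,0,0.37,0,5],[0,0,0.37,0,5],[0,0,0.37,0,5],[0,0,0.37,0,5],[0,0,0.37,0,5],[0,0,0.37,0,5]], newtons=30)

```text
time_s: 48.48
tcp_pos: [0.5783, 0.2991, 0.0281]
eef_rot: [179.9, -0.0, -8.1]
contact_force: [-0.5, -5.3, 7.6]
gripper_width: 0.0119
gripper_force: 30.0
```

Call:
step_arm(plan=[[0,0,0,0,5],[0,0,0,0,5]])

```text
time_s: 48.65
tcp_pos: [0.5783, 0.2991, 0.0282]
eef_rot: [180.0, -0.0, -8.1]
contact_force: [-0.6, -5.9, 6.6]
gripper_width: 0.0116
gripper_force: 30.0
```

Gripped at 12 mm. Turning clockwise.

Call:
step_arm(plan=[[0,0,0,0.08,5],[0,0,0,0.17,5],[0,0,0,0.26,5],[0,0,0,0.35,5],[0,0,0,0.44,5],[0,0,0,0.53,5],[0,0,0,0.62,5],[0,0,0,0.67,5],[0,0,0,0.67,5]], newtons=40)

```text
time_s: 49.4
tcp_pos: [0.5789, 0.2987, 0.0281]
eef_rot: [180.0, -0.2, -48.3]
contact_force: [3.4, -8.0, 3.6]
gripper_width: 0.0179
gripper_force: 58.5
```

Call:
step_arm(plan=[[0,0,0,0.08,5],[0,0,0,0.17,5],[0,0,0,0.26,5],[0,0,0,0.35,5],[0,0,0,0.44,5],[0,0,0,0.53,5],[0,0,0,0.62,5],[0,0,0,0.67,5],[0,0,0,0.67,5],[0,0,0,0.67,5]])

```text
time_s: 50.23
tcp_pos: [0.578, 0.2992, 0.0277]
eef_rot: [-180.0, -0.1, -88.3]
contact_force: [-0.8, -5.4, 4.5]
gripper_width: 0.018
gripper_force: 56.0
```

Run:
```python
from h import *
s=r.get_state(); print(s['moment'],s['contact_force'],s['joints'])
```

```text
[-1.87066225  0.28110582  1.67975629] [-0.82587369 -5.37175463  4.54248902] [ 44.564834    27.24762982 -14.3875742    0.11974348 -48.42131018
 -42.95338209]
```

The opening grew to 18 mm, so the bar lags the pads by roughly 19°. I'll grip harder and turn on until it closes up at the second stop.

Call:
step_arm(plan=[[0,0,0,0,5],[0,0,0,0,5],[0,0,0,0,5]], newtons=60)

```text
time_s: 50.48
tcp_pos: [0.578, 0.2999, 0.0276]
eef_rot: [-180.0, -0.0, -88.5]
contact_force: [-1.1, -3.7, 4.8]
gripper_width: 0.0115
gripper_force: 60.0
```

Call:
step_arm(plan=[[0,0,0,0.05,5],[0,0,0,0.1,5],[0,0,0,0.1,5]])

```text
time_s: 50.73
tcp_pos: [0.578, 0.2999, 0.0276]
eef_rot: [-180.0, -0.0, -94.7]
contact_force: [-1.8, -3.9, 5.7]
gripper_width: 0.0117
gripper_force: 60.1
```

Call:
step_arm(plan=[[0,0,0,-0.05,5],[0,0,0,-0.1,5],[0,0,0,-0.1,5],[0,0,0,-0.1,45],[0,0,0,-0.1,45],[0,0,0,-0.1,45],[0,0,0,-0.1,45],[0,0,0,-0.1,45],[0,0,-0.1,-0.1,45],[0,0,-0.25,-0.1,45],[0,0,-0.4,-0.1,45],[0,0,-0.6,-0.1,45]])

```text
time_s: 51.73
tcp_pos: [0.5772, 0.2998, 0.1688]
eef_rot: [179.9, -0.1, -88.5]
contact_force: [1.4, 1.3, -0.2]
gripper_width: 0.045
gripper_force: 0.0
```

Call:
step_arm(plan=[[-0.15,-0.05,0,0,45],[-0.28,-0.1,-0.05,0,45],[-0.28,-0.2,-0.05,0,45],[-0.28,-0.2,-0.05,0,45]])

```text
time_s: 52.07
tcp_pos: [0.6287, 0.3735, 0.1806]
eef_rot: [-179.9, 0.0, -88.4]
contact_force: [0.3, -1.3, -0.5]
gripper_width: 0.0453
gripper_force: 0.0
```

Run:
```python
from m2 import *
im,T=snap('w18'); print(T[:3,3],r.get_state()['eef_rot'])
c=np.array((.578,.300))
o=ortho(im,T,.072,c,.07,4000); v=o.min(2)
n,l,st,ce=cv2.connectedComponentsWithStats((v>235).astype(np.uint8))
for k in range(1,n):
    if 60<st[k,4]<3000: print(st[k,4],cv2.minAreaRect(np.argwhere(l==k)[:,::-1].astype(np.float32)),'rel',(280-ce[k][::-1])/4)
n,l,st,ce=cv2.connectedComponentsWithStats((o.max(2)<60).astype(np.uint8)); k=1+st[1:,4].argmax(); print('black',st[k],cv2.minAreaRect(np.argwhere(l==k)[:,::-1].astype(np.float32)))
# seated bolts, top view before/after check
t=eyes.capture('top')[:,:,::-1]; cv2.imwrite('pics/top1.png',t); a=cv2.imread('pics/top0.png')
d=(cv2.absdiff(t,a).max(2)>40).astype(np.uint8); n,l,st,ce=cv2.connectedComponentsWithStats(d)
for k in range(1,n):
    if st[k,4]>12: print('diff',st[k],ray('top',ce[k],.02).round(3)[0][:2])
```

```text
[0.62866737 0.37351678 0.18064002] [ 1.79980694e+02 -1.17761217e-02 -8.85001709e+01]
144 ((237.0, 112.0), (12.0, 12.0), 90.0) rel [41.92013889 10.71701389]
260 ((252.60003662109375, 135.1999969482422), (17.8885440826416, 16.994115829467773), 63.43495178222656) rel [36.26730769  6.87115385]
225 ((181.75, 178.75), (16.26345443725586, 15.55634880065918), 45.0) rel [25.28555556 24.58111111]
842 ((237.0, 283.5), (11.0, 78.0), 90.0) rel [-0.78652019 10.83758907]
238 ((185.40000915527344, 336.8000183105469), (16.099689483642578, 16.994115829467773), 63.43495178222656) rel [-14.21428571  23.63235294]
248 ((259.0, 376.5), (17.0, 16.0), 90.0) rel [-24.12298387   5.22580645]
black [  197   176   167   162 13385] ((271.6223449707031, 260.26513671875), (160.72238159179688, 163.38658142089844), 54.926246643066406)
diff [   0   88  118  114 5912] [0.715 0.593]
diff [ 23 111   8   7  44] [0.834 0.692]
diff [ 10 127   5   5  14] [0.786 0.735]
diff [ 25 132   5   6  19] [0.768 0.688]
diff [276 165  36  14 268] [ 0.637 -0.129]
diff [195 166  36  14 251] [0.639 0.117]
diff [137 180  30  28 387] [0.574 0.299]
diff [   0  205   84  179 6965] [0.258 0.656]
diff [316 221  22  37 274] [ 0.432 -0.22 ]
diff [188 222  15  36 283] [0.436 0.172]
diff [128 231   9   9  55] [0.454 0.361]
diff [ 40 269  32  25 357] [0.323 0.583]
diff [ 74 291  50  36 943] [0.23  0.461]
diff [  0 336  23  48 525] [0.111 0.714]
diff [  56  342  108   42 2196] [0.073 0.422]
diff [ 81 345   5   7  17] [0.129 0.498]
```

Run:
```python
from m2 import *
for n in('top0','top1'):
    t=cv2.imread(f'pics/{n}.png')[225:248,120:146]; m=(t.min(2)>t.min(2).max()*.75).astype(np.uint8); k,l,st,ce=cv2.connectedComponentsWithStats(m); j=1+st[1:,4].argmax(); print(n,st[j],ce[j],t.min(2).max())
s=r.get_state(); print(s['time_s'],s['contact_force'])
workorder.close_job()
```

```text
top0 [ 8  7  9  9 63] [11.88888889 10.66666667] 193
top1 [ 8 11  5  4 10] [ 9.6 13.1] 208
52.1667 [-0.40102364 -0.00983046 -0.50695611]
the job is handed in; nothing more can be done
```

I handed the job in at 52 s of the 72 s: both threaded bolts are seated in their matching gauges and released, and the selector is turned two clicks clockwise to its third dot. I couldn't confirm that sleeve B stayed put, because the last top picture didn't show it clearly, though no move was made next to it.

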